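Close up the gearbox: stack spacer and cover, pressing each flat

ROBOT

A 6-joint arm with a two-finger parallel gripper is mounted at the origin on the work surface. World frame = base frame: x ahead of the robot, y to its left, z up, the work surface at z = 0. Lengths are in m, angles in rad, forces in N, time in s.
With the tool pointing down it reaches from about 0.425 to 0.95 m from the base axis. Payload 3.5 kg.
Tool frame: the origin (TCP) lies midway between the tips of the shut fingers; the grasp point (between the pads) lies 19 mm behind it; z points along the fingers, x is the direction in which the jaws open and shut, and the axes are right-handed (so a half turn about z gives the same grasp; the last joint's range is limited). The gripper opens to 85 mm and grips with 20 to 120 N. Pads are 22 mm wide; open, the fingers measure 114 mm over their backs; the gripper's body (76 mm by 85 mm) begins 54 mm behind the grasp point. The pads swing forward as they close: fully open they stand 13 mm farther back than shut.
Start: joints at [1.145, 0.286, 1.577, -0, 1.279, -0.15], TCP at [0.184, 0.649, 0.231] pointing down, gripper open.
Joint ranges: [-2.77, 2.77], [-0.9, 2.22], [0.21, 2.48], [-1.53, 4.67], [0.24, 2.81], [-2.84, 2.84]. Speed limits (rad/s): [2.79, 2.79, 3.14, 3.14, 3.14, 3.14].

INTERFACE

Orientations are given as [roll, pitch, yaw] about the fixed x, y, z axes, in that order (R = Rz(yaw) Ry(pitch) Rx(roll)).
In Python, from workcell import bot, imaging, workorder gives the robot as it stands. The module is installed in compiled form; this text tells all that it offers.
- The arm moves only by the tool arm_command, never from a script. Its argument "targets" is one flat list of numbers, 5 for each row, row after row: the shift along the tool's x, y, z in mm, then the turn about the tool's z in rad, then the closure, from 0 (fully open) to 1 (shut). A call has 1 to 5 rows; each row is the pose to reach, as a shift and turn from the pose commanded when the call began, along the tool's axes at that moment; what a row does not reach only later rows make up. A row lasts 1/12 s, in which the tool goes at most 41.7 mm and 7.16 degrees, less where a joint would pass 70% of its speed; a pose out of reach is approached as far as the arm can. A call with a gripper value outside its range is refused whole. The fingers move at their own pace and stop on an object; "force" is the grip in N (left out, the last holds). Time passes only in rows, so rows that repeat a pose let the fingers close. It gives the time, the measured TCP pose, the force and the opening at its end, in the units of the state.
- bot.observe(): the state, without advancing time (a new reading comes with each control period).
- imaging.camera(name): name is "scene" or "side" or "wrist"; returns the picture (480x640x3 uint8, red, green, blue); there is no depth.
- imaging.camera_model(name): a dict with "mtx" (3x3 intrinsics, pixels), "extrinsics" (4x4, takes a point from camera to world coordinates); the wrist camera has in their place "mount" (4x4, takes a point from camera to tool coordinates, whose origin is the TCP and whose axes are the tool frame's). Camera axes: x right, y down, z forward; pixel columns grow to the right and rows downward; lengths in m; the calibration is good to about 2 mm. A picture is of the moment at which its call begins: read the wrist's pose just before it. camera_model takes no time and is no camera call.
- workorder.hand_in(): hands the job in, once; it reports no verdict.
The state is a dict: "time": time; "qpos": joint angles; "qd": joint speeds; "joint_torque": joint torques, N m; "tool_pos": TCP position; "orientation": TCP orientation; "ft_force": force on the tool from outside, world axes, zero at the start; "moment": the same for the moment, N m; "opening": opening from 0.0 (shut) to 1.0 (fully open).
Only numpy, scipy, OpenCV 4.12 (cv2) and the standard library are available. Lean on these libraries where they do the work, as an engineer would, in place of code of your own. Each camera call takes 0.05 s, during which the arm holds its last target.

TASK

Close up the gearbox: lay the orange spacer frame flat on the steel seat between the guide studs, let go of it, then press down on it firmly (about 12 N) for half a second to feel that it lies flat. Only then lay the blue cover on top of it, lug up, let go, and press that down in the same way. Set both parts down rather than dropping them, and leave everything else on the bench where it is.

Things in the scene. Friction and masses are not known exactly. Their poses are not given: they have to be found in the camera images.
- seat (a point): Centre of the steel seat face on top of the blue gearbox, 130 mm above the bench; z up, y along its long side. A flat frame 140 (y) x 60 (x) mm round a 70 x 32 mm opening, 12 mm above the housing top (104 mm in x, 176 mm in y). Six round-topped 8 mm guide studs rise 26 mm above the seat face at (x, y) = (+-38, +-52) and (0, +-78) mm: 4 mm gap round a centred plate.
- gearbox: Blue gearbox fixed to the bench, feet 165 x 215 mm, body 150 mm (x) x 190 mm (y) and 110 mm high, round flanges on its x faces out to 90 mm; origin under its middle at bench level, straight below the seat centre, same axes. A plate out of line rides on a stud and lies tilted.
- spacer_mid (a point): Centre (half-way up, 4 mm over its underside) of the loose orange spacer: a flat frame 140 mm (its y) x 60 mm (its x) x 8 mm thick with a 70 x 32 mm opening (long bars 14 mm wide, end bars 35 mm). About 0.15 kg. Starts flat on the bench. Either way round fits. Can be picked across the 60 mm.
- cover_mid (a point): Centre of the blue cover's plate, 4 mm over its underside: a loose plate 140 mm (its y) x 60 mm (its x) x 8 mm with an aluminium lug mid-top, 44 mm along y, 16 mm thick in x, rising 30 mm above the plate top (34 mm above this point). About 0.22 kg. Starts flat on the bench, lug up. Either way round fits. Can be picked by the lug.
- worm_shaft: steel worm shaft lying on the bench, 165 mm long, 52 mm across its bearings; bystander; origin at bench level below its middle.
- bearing_cap: round blue bearing cap, 96 mm across, 22 mm high; bystander; origin at its underside.
- ratchet: socket ratchet with a black handle, about 230 mm long, 25 mm high; bystander; origin at its underside.
- screw_tray: open green tray of screws, 100 x 140 mm, 30 mm high; bystander; origin at its underside.
- big_socket: upright steel socket, 38 mm across, 45 mm high; bystander; origin at its underside.
- hammer: hammer lying on the bench; bystander; origin at its underside.
Mind the look-alikes: they are no part of the job. What is shaped like the part that bears cover_mid but green or red is not meant.

How it is judged:
On the way, in this order (a step that is already met when the one before it is completed fails the run):
1. the spacer lies flat on the seat between the studs, let go, with the cover elsewhere (horizontal distance between spacer_mid and seat below 0.009 m and z of spacer_mid in the frame of seat between 0.001 and 0.007 m and angle between spacer_mid's own z axis and vertical below 0.035 rad and angle between the y axis of spacer_mid and the y axis of seat, either way round below 0.12 rad and contact force between the fingers and spacer below 0.1 N and horizontal distance between cover_mid and seat above 0.1 m and linear speed of spacer below 0.02 m/s), for 0.1 s.
2. the spacer is pressed down on the seat (over 6 N between them) and lies flat, the cover not yet on it (horizontal distance between spacer_mid and seat below 0.009 m and z of spacer_mid in the frame of seat between 0.001 and 0.007 m and angle between spacer_mid's own z axis and vertical below 0.035 rad and angle between the y axis of spacer_mid and the y axis of seat, either way round below 0.12 rad and contact force between spacer and gearbox above 6 N and horizontal distance between cover_mid and seat above 0.1 m), for 0.2 s.
3. the cover lies flat on the spacer, lug up, let go (horizontal distance between each of spacer_mid, cover_mid and seat below 0.009 m and z of spacer_mid in the frame of seat between 0.001 and 0.007 m and angle between each of spacer_mid, cover_mid's own z axis and vertical below 0.035 rad and angle between the y axis of each of spacer_mid, cover_mid and the y axis of seat, either way round below 0.12 rad and z of cover_mid in the frame of seat between 0.009 and 0.015 m and contact force between the fingers and cover below 0.1 N and linear speed of cover below 0.02 m/s), for 0.1 s.
4. the cover is pressed down on the spacer (over 6 N between them) and lies flat (horizontal distance between each of spacer_mid, cover_mid and seat below 0.009 m and z of spacer_mid in the frame of seat between 0.001 and 0.007 m and angle between each of spacer_mid, cover_mid's own z axis and vertical below 0.035 rad and angle between the y axis of each of spacer_mid, cover_mid and the y axis of seat, either way round below 0.12 rad and z of cover_mid in the frame of seat between 0.009 and 0.015 m and contact force between cover and spacer above 6 N), for 0.2 s.
At the end, for the whole second after the job is handed in: Spacer on the seat and cover on the spacer, lug up, let go and at rest: each within 9 mm of the seat centre, in line within 0.12 rad (either way round), level within 0.035 rad; middle of the spacer 4 mm, of the cover plate 12 mm above the seat, within 3 mm (all of step 3 and linear speed of spacer below 0.02 m/s and contact force between the fingers and spacer below 0.1 N); the robot touches nothing.
It fails at once if another thing on the bench is moved more than 30 mm (distance of any of worm_shaft, bearing_cap, ratchet, screw_tray, big_socket, hammer from where it was at the start of the episode above 0.03 m).
It fails at once if the spacer or the cover is dropped (loose and faster than 0.7 m/s) ((contact force between the fingers and spacer below 0.1 N and linear speed of spacer above 0.7 m/s) or (contact force between the fingers and cover below 0.1 N and linear speed of cover above 0.7 m/s)).
It also fails if it takes over 72 s, if anything falls off the work surface, if the arm or the gripper's body presses on something with over 40 N, if the wrist force passes 120 N, or if a joint passes its speed limit or range.

## Working session

There is one attempt and no reset: what is moved stays moved. The work goes in short steps, Python scripts to look and compute and a tool call to move; the robot and the scene stay as the last step left them, time stands still between calls to the robot, and variables do not carry over. Pictures are saved under pics/ and viewed, and the job is handed in when it is done.

Besides the shell and the picture viewer there is one more tool, called after "Emit:" as a command line: name --argument value ..., lists and objects as JSON in quotes. arm_command: Moves the arm, as the interface text tells. Its arguments: {"type":"object","properties":{"targets":{"type":"array"},"force":{"type":"number"}},"required":["targets"]}

```bash
mkdir -p pics; python3 - <<'E'
from workcell import bot, imaging
import cv2, numpy as np
np.set_printoptions(precision=4,suppress=True)
print(bot.observe())
for n in ["scene","side","wrist"]:
    im=imaging.camera(n); cv2.imwrite(f"pics/{n}0.png",im[:,:,::-1]); print(n,imaging.camera_model(n))
E
```

```text
{'time': 0.0, 'qpos': array([ 1.145 ,  0.2872,  1.5782, -0.    ,  1.2786, -0.15  ]), 'qd': array([-0.0007, -0.0012,  0.0019,  0.0009, -0.0003, -0.0007]), 'joint_torque': array([  0.0005, -40.5979, -29.2627,  -0.0001,   0.0058,   0.    ]), 'tool_pos': array([0.1835, 0.6489, 0.2299]), 'orientation': array([-3.1413,  0.0024,  1.295 ]), 'ft_force': array([-0.5837, -0.2199, -0.2011]), 'moment': array([-0.0125,  0.0318,  0.0211]), 'opening': 1.0009595933452544}
scene {'mtx': array([[478.4731,   0.    , 310.2037],
       [  0.    , 478.4731, 243.1739],
       [  0.    ,   0.    ,   1.    ]]), 'extrinsics': array([[-0.7394,  0.4948, -0.4565,  1.2203],
       [ 0.6732,  0.5522, -0.4918,  0.6834],
       [ 0.0087, -0.671 , -0.7414,  1.1939],
       [ 0.    ,  0.    ,  0.    ,  1.    ]])}
side {'mtx': array([[591.5808,   0.    , 311.0624],
       [  0.    , 591.5808, 252.0395],
       [  0.    ,   0.    ,   1.    ]]), 'extrinsics': array([[ 0.8699, -0.267 ,  0.4146, -0.2601],
       [-0.493 , -0.451 ,  0.744 , -1.5026],
       [-0.0117, -0.8516, -0.524 ,  1.1165],
       [ 0.    ,  0.    ,  0.    ,  1.    ]])}
wrist {'mtx': array([[367.6308,   0.    , 323.6602],
       [  0.    , 367.6308, 236.1345],
       [  0.    ,   0.    ,   1.    ]]), 'mount': array([[ 1.    , -0.    , -0.0001, -0.0001],
       [ 0.0001,  0.9464,  0.323 , -0.0838],
       [ 0.0001, -0.323 ,  0.9464, -0.1427],
       [ 0.    ,  0.    ,  0.    ,  1.    ]])}
```

View pics/scene0.png

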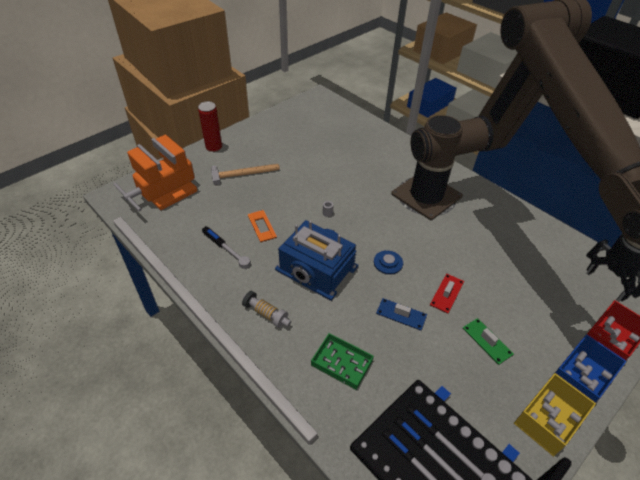

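View pics/side0.png

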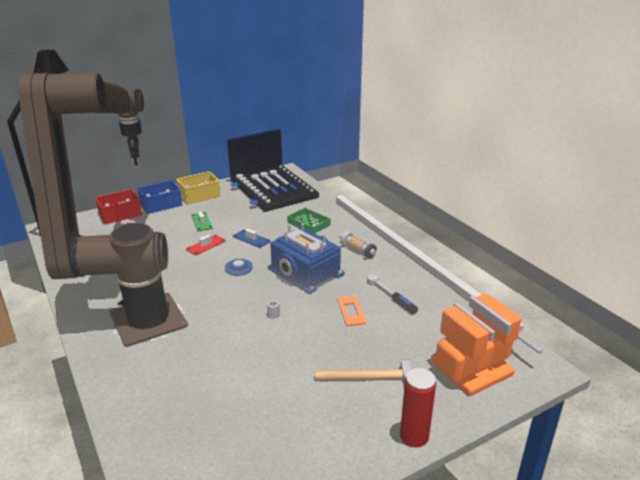

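View pics/wrist0.png

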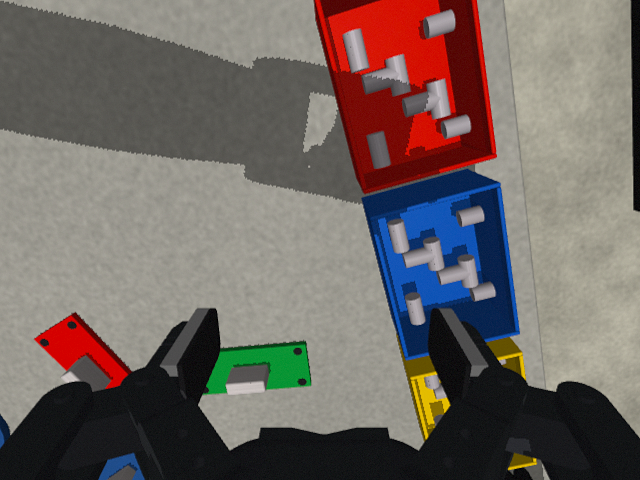

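Scene view: spacer at (262,226), gearbox at (318,255). Cover candidates are blue (402,312), red (447,293) and green (488,340); only the blue one fits. Side view: spacer at (351,310), gearbox at (306,255), blue cover at (251,238). Next I'll enlarge crops.

```bash
python3 - <<'E'
import cv2, numpy as np
def crop(n,x,y,w,h,s,o):
    im=cv2.imread(f"pics/{n}.png")[y:y+h,x:x+w]; cv2.imwrite(f"pics/{o}.png",cv2.resize(im,None,fx=s,fy=s,interpolation=cv2.INTER_CUBIC))
crop("scene0",240,200,130,100,6,"c1"); crop("scene0",370,270,130,90,6,"c2"); crop("side0",260,220,120,110,5,"c3"); crop("side0",180,205,110,70,7,"c4")
E
```

```text
(no output)
```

View pics/c1.png

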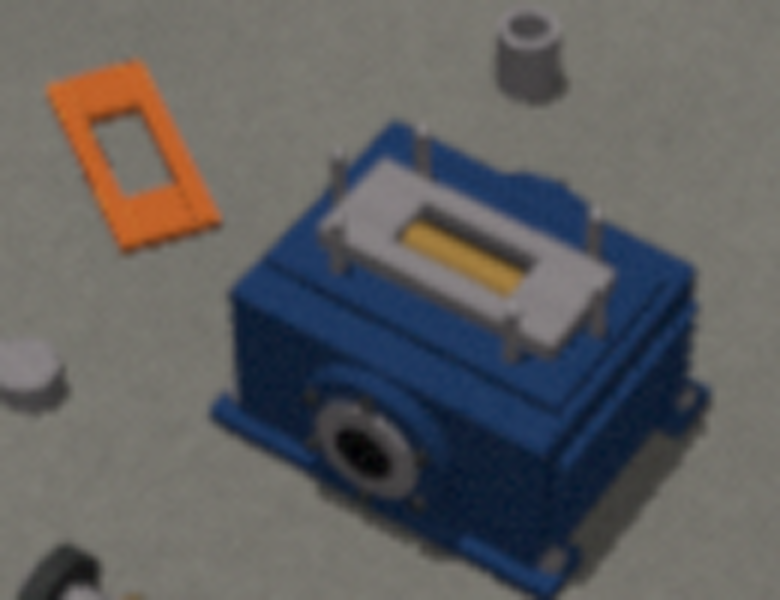

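View pics/c2.png

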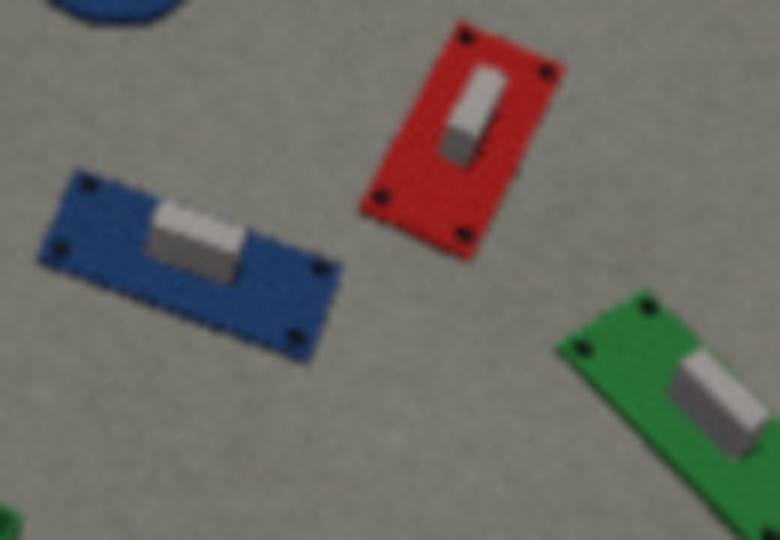

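View pics/c3.png

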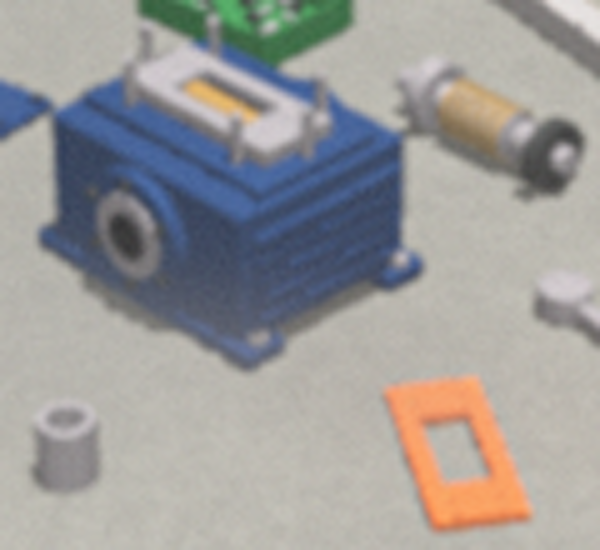

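View pics/c4.png

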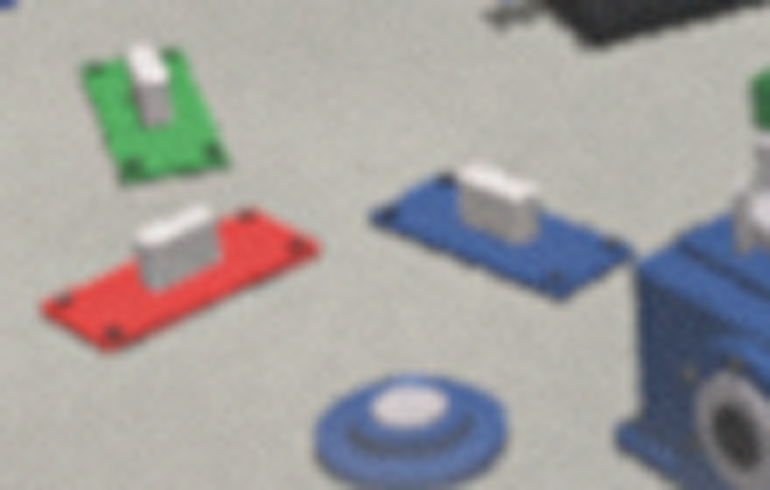

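```bash
cat > h.py <<'E'
import numpy as np, cv2
from workcell import imaging
np.set_printoptions(precision=4,suppress=True)
def ray(cam,uv,T=None):
    m=imaging.camera_model(cam); E=m["extrinsics"] if T is None else T@m["mount"]
    d=E[:3,:3]@np.linalg.solve(m["mtx"],[uv[0],uv[1],1]); return E[:3,3],d
def onplane(cam,uv,z,T=None):
    o,d=ray(cam,uv,T); return o+d*(z-o[2])/d[2]
def tri(rays):
    A=np.zeros((3,3));b=np.zeros(3)
    for o,d in rays:
        d=d/np.linalg.norm(d);P=np.eye(3)-np.outer(d,d);A+=P;b+=P@o
    x=np.linalg.solve(A,b); r=[np.linalg.norm(np.cross(x-o,d/np.linalg.norm(d))) for o,d in rays]
    return x,max(r)
def cr(pts,x,y,s): return [(x+(u+.5)/s-.5,y+(v+.5)/s-.5) for u,v in pts]
E
python3 - <<'E'
from h import *
S={}
S['spacer']=(cr([(48,88),(140,60),(222,216),(124,244)],240,200,6),cr([(386,388),(478,377),(531,516),(435,526)],260,220,5),.008)
S['seat']=(cr([(388,158),(320,222),(548,346),(615,270)],240,200,6),cr([(205,38),(135,85),(268,155),(330,115)],260,220,5),.13)
S['cover']=(cr([(78,170),(340,265),(310,358),(40,260)],370,270,6),cr([(370,217),(445,172),(635,252),(562,295)],180,205,7),.008)
for k,(a,b,z) in S.items():
    P=np.array([onplane('scene',p,z) for p in a]);Q=np.array([onplane('side',p,z) for p in b])
    print(k);print(P[:,:2],P.mean(0));print(Q[:,:2],Q.mean(0))
    am=tri([ray('scene',np.mean(a,0)),ray('side',np.mean(b,0))]);print('tri',am)
    for R in(P,Q):
        print(cv2.minAreaRect((R[:,:2]*1000).astype(np.float32)))
E
```

```text
spacer
[[ 0.5619 -0.3527]
 [ 0.5068 -0.3352]
 [ 0.5515 -0.205 ]
 [ 0.606  -0.225 ]] [ 0.5566 -0.2795  0.008 ]
[[ 0.5523 -0.2088]
 [ 0.6092 -0.2284]
 [ 0.5588 -0.3633]
 [ 0.5042 -0.3423]] [ 0.5561 -0.2857  0.008 ]
tri (array([ 0.5566, -0.2823,  0.0039]), np.float64(0.0019889556339514297))
((556.609130859375, -279.515625), (137.72080993652344, 58.050758361816406), 71.06832885742188)
((555.813232421875, -285.3371887207031), (143.96627807617188, 60.14684295654297), 69.50457000732422)
seat
[[ 0.5303 -0.088 ]
 [ 0.586  -0.0773]
 [ 0.5574  0.0591]
 [ 0.4979  0.0456]] [ 0.5429 -0.0152  0.13  ]
[[ 0.5695  0.0571]
 [ 0.4987  0.0247]
 [ 0.5306 -0.0979]
 [ 0.5903 -0.0751]] [ 0.5473 -0.0228  0.13  ]
tri (array([ 0.5458, -0.0174,  0.1278]), np.float64(0.004619872731883633))
((541.8563842773438, -15.373863220214844), (61.02383041381836, 139.3905029296875), 11.859292030334473)
((550.0650634765625, -20.41820526123047), (76.67638397216797, 140.16165161132812), 14.59618091583252)
cover
[[0.4773 0.209 ]
 [0.4239 0.3339]
 [0.4769 0.3577]
 [0.5318 0.2328]] [0.4775 0.2833 0.008 ]
[[0.4209 0.3244]
 [0.4757 0.349 ]
 [0.5271 0.2184]
 [0.4749 0.1982]] [0.4746 0.2725 0.008 ]
tri (array([0.4767, 0.2817, 0.0031]), np.float64(0.0023678885971633824))
((477.2122802734375, 283.3876037597656), (59.54696273803711, 136.40267944335938), 23.623140335083008)
((473.4568176269531, 272.7445983886719), (60.01606369018555, 140.3653564453125), 21.46476936340332)
```

```bash
cat >> h.py <<'E'
from scipy.spatial.transform import Rotation as Rn
from workcell import bot
def T():
    s=bot.observe(); M=np.eye(4); M[:3,:3]=Rn.from_euler('xyz',s["orientation"]).as_matrix(); M[:3,3]=s["tool_pos"]; return M
def go(x,y,z,yaw):
    M=T(); d=M[:3,:3].T@(np.array([x,y,z])-M[:3,3])*1000
    c=np.arctan2(M[1,0],M[0,0]); t=-(yaw-c); t=(t+np.pi)%(2*np.pi)-np.pi
    s=bot.observe(); print("t %.2f"%s["time"],s["tool_pos"],"yaw %.4f"%c,"op %.3f"%s["opening"],"F",s["ft_force"]," CMD mm",d.round(1),"turn %.4f"%t,"rp",s["orientation"][:2])
E
python3 -c "
from h import *
go(.475,.28,.26,.40)"
```

```text
t 0.15 [0.1836 0.649  0.2303] yaw 1.2950 op 1.001 F [-0.8873 -0.0548 -0.0223]  CMD mm [-275.8  380.9  -29.3] turn 0.8950 rp [-3.1414  0.0018]
```

Emit:
arm_command --targets '[-23,32,-3,0.075,0,-46,64,-6,0.15,0,-70,95,-9,0.22,0,-93,127,-12,0.3,0,-116,159,-15,0.37,0]'

```text
time: 0.57
tool_pos: [0.3057, 0.4929, 0.246]
orientation: [3.142, 0.001, 0.922]
ft_force: [0.1, -0.5, -0.8]
opening: 0.996
```

```bash
python3 -c "
from h import *
go(.475,.28,.26,.40)"
```

```text
t 0.57 [0.3057 0.4929 0.246 ] yaw 0.9219 op 0.996 F [ 0.1175 -0.4509 -0.7991]  CMD mm [-67.3 263.6 -14. ] turn 0.5219 rp [3.1416 0.0007]
```

Emit:
arm_command --targets '[-10,39,-2,0.1,0,-20,78,-4,0.2,0,-30,117,-6,0.3,0,-40,156,-9,0.4,0,-50,195,-11,0.5,0]'

```text
time: 0.98
tool_pos: [0.4315, 0.3355, 0.2574]
orientation: [-3.142, -0.0, 0.42]
ft_force: [0.6, 0.5, -0.3]
opening: 1.001
```

```bash
python3 -c "
from h import *
go(.475,.28,.26,.40)"
```

```text
t 0.98 [0.4315 0.3355 0.2574] yaw 0.4202 op 1.001 F [ 0.6106  0.5142 -0.3146]  CMD mm [17.1 68.4 -2.6] turn 0.0202 rp [-3.1415 -0.    ]
```

Emit:
arm_command --targets '[8,34,-1,0.01,0,17,68,-3,0.02,0,17,68,-3,0.02,0]'

```text
time: 1.23
tool_pos: [0.4776, 0.278, 0.2605]
orientation: [3.139, -0.001, 0.399]
ft_force: [0.6, -0.4, 0.2]
opening: 1.004
```

```bash
python3 - <<'E'
from h import *
M=T(); np.save("Tw1.npy",M); im=imaging.camera("wrist"); cv2.imwrite("pics/w1.png",im[:,:,::-1]); print(M); go(.475,.28,.26,.4)
E
```

```text
[[ 0.9215  0.3883  0.0019  0.4776]
 [ 0.3883 -0.9215 -0.0019  0.278 ]
 [ 0.001   0.0025 -1.      0.2605]
 [ 0.      0.      0.      1.    ]]
t 1.28 [0.4759 0.28   0.2602] yaw 0.4000 op 1.005 F [-0.4534  0.3365  0.2933]  CMD mm [-0.9 -0.3  0.2] turn -0.0000 rp [3.1414 0.0001]
```

View pics/w1.png

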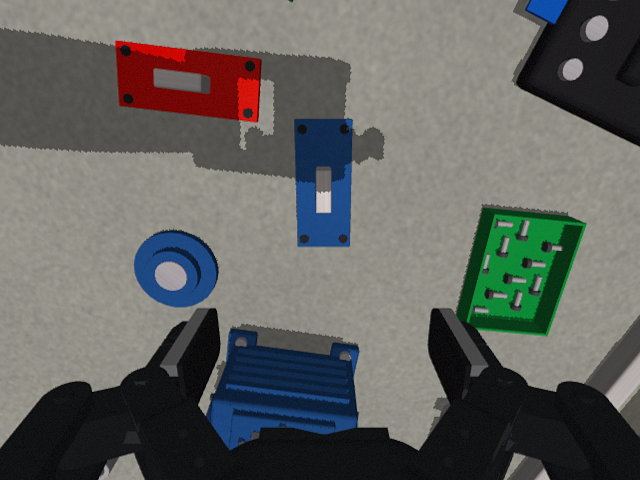

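Wrist view: blue cover with lug centred at (323,183). Red decoy is at (188,82), and the bearing cap and tray are clear. Next, over the seat.

```bash
python3 - <<'E'
from h import *
M=np.load("Tw1.npy")
P=np.array([onplane('wrist',p,.008,M) for p in [(294,119),(352,119),(350,246),(297,246)]]);print(P,P.mean(0))
go(.545,-.017,.30,.21)
E
```

```text
[[0.4204 0.3351 0.008 ]
 [0.4752 0.3581 0.008 ]
 [0.5301 0.2307 0.008 ]
 [0.4741 0.2071 0.008 ]] [0.475  0.2827 0.008 ]
t 1.28 [0.4759 0.28   0.2602] yaw 0.4000 op 1.005 F [-0.4534  0.3365  0.2933]  CMD mm [-52.1 300.5 -39.7] turn 0.1900 rp [3.1414 0.0001]
```

Emit:
arm_command --targets '[-7,39,-10,0.04,0,-13,78,-20,0.08,0,-20,117,-30,0.12,0,-26,156,-40,0.16,0,-33,195,-40,0.19,0]'

```text
time: 1.7
tool_pos: [0.5214, 0.0899, 0.3027]
orientation: [3.141, -0.004, 0.215]
ft_force: [1.0, 0.2, 0.4]
opening: 1.004
```

```bash
python3 -c "
from h import *
go(.545,-.017,.30,.21)"
```

```text
t 1.70 [0.5214 0.0899 0.3027] yaw 0.2154 op 1.004 F [0.9721 0.2172 0.4095]  CMD mm [  0.2 109.4   2.8] turn 0.0054 rp [ 3.1413 -0.004 ]
```

Emit:
arm_command --targets '[0,37,0,0,0,0,74,0,0,0,0,107,0,0,0,0,107,0,0,0,0,107,0,0,0]'

```text
time: 2.12
tool_pos: [0.5435, -0.0147, 0.2998]
orientation: [-3.14, 0.001, 0.213]
ft_force: [-1.0, 0.2, 0.1]
opening: 0.998
```

```bash
python3 - <<'E'
from h import *
M=T(); np.save("Tw2.npy",M); im=imaging.camera("wrist"); cv2.imwrite("pics/w2.png",im[:,:,::-1]); print(M); go(.5566,-.2823,.26,-.34)
c=im[100:340,180:460,::-1]; cv2.imwrite("pics/w2c.png",cv2.resize(c,None,fx=2.5,fy=2.5,interpolation=cv2.INTER_CUBIC))
E
```

```text
[[ 0.9774  0.2115 -0.0012  0.5435]
 [ 0.2115 -0.9774  0.001  -0.0147]
 [-0.001  -0.0012 -1.      0.2998]
 [ 0.      0.      0.      1.    ]]
t 2.17 [ 0.5434 -0.0136  0.2998] yaw 0.2149 op 1.001 F [ 0.4821  0.9527 -0.031 ]  CMD mm [-44.4 265.4  39.5] turn 0.5549 rp [-3.1403  0.0008]
```

View pics/w2c.png

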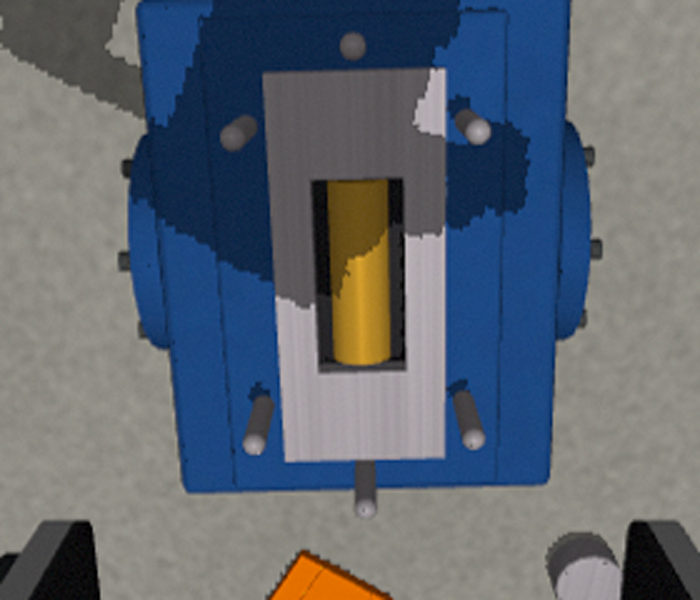

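```bash
python3 - <<'E'
from h import *
M=np.load("Tw2.npy")
for pts in ([(263,72),(445,69),(444,458),(286,462)],[(311,181),(404,179),(405,371),(319,373)]):
    p=cr(pts,180,100,2.5)
    P=np.array([onplane('wrist',q,.13,M) for q in p]);print(P[:,:2],P.mean(0))
    v=P[0]+P[1]-P[2]-P[3]; u=P[1]+P[2]-P[0]-P[3]; print(np.linalg.norm(v)/2,np.linalg.norm(u)/2,'yaw',np.arctan2(v[1],v[0])-np.pi/2,np.arctan2(u[1],u[0]))
E
```

```text
[[ 0.4971  0.0467]
 [ 0.555   0.0602]
 [ 0.5884 -0.0759]
 [ 0.5307 -0.0901]] [ 0.5428 -0.0148  0.13  ]
0.14051770010853515 0.05939539128679404 yaw 0.24036174111630082 0.2351044635984086
[[ 0.5194  0.0152]
 [ 0.55    0.0225]
 [ 0.5661 -0.0451]
 [ 0.5358 -0.0524]] [ 0.5428 -0.0149  0.13  ]
0.06953839511867724 0.03138879780674783 yaw 0.2357398297578357 0.23634390656787238
```

Emit:
arm_command --targets '[-6,38,5,0.09,0,-13,76,10,0.18,0,-19,114,15,0.27,0,-26,152,20,0.36,0,-32,190,25,0.45,0]'

```text
time: 2.58
tool_pos: [0.5533, -0.2059, 0.2752]
orientation: [-3.141, -0.0, -0.236]
ft_force: [0.9, 0.1, 0.6]
opening: 0.996
```

```bash
python3 -c "
from h import *
go(.5566,-.2823,.23,-.34)"
```

```text
t 2.58 [ 0.5533 -0.2059  0.2752] yaw -0.2360 op 0.996 F [0.8716 0.0903 0.5868]  CMD mm [21.1 73.6 45.2] turn 0.1040 rp [-3.1409 -0.0002]
```

Seat is at (0.543,-0.015) with yaw 0.237; its 140.5x59.4 mm size matches, and the scene view agrees. On to the spacer.

Emit:
arm_command --targets '[9,30,18,0.05,0,18,60,36,0.1,0,21,74,45,0.104,0,21,74,45,0.104,0,21,74,45,0.104,0]'

```text
time: 3.0
tool_pos: [0.5563, -0.282, 0.2295]
orientation: [-3.14, 0.002, -0.337]
ft_force: [0.5, -0.2, 1.1]
opening: 0.998
```

```bash
python3 - <<'E'
from h import *
M=T(); np.save("Tw3.npy",M); im=imaging.camera("wrist"); cv2.imwrite("pics/w3.png",im[:,:,::-1]); go(.5566,-.2823,.23,-.34)
c=im[80:320,180:460,::-1]; cv2.imwrite("pics/w3c.png",cv2.resize(c,None,fx=2.5,fy=2.5,interpolation=cv2.INTER_CUBIC))
E
```

```text
t 3.05 [ 0.5567 -0.2818  0.2307] yaw -0.3366 op 0.997 F [-0.1801  0.3035  1.1479]  CMD mm [0.  0.5 0.7] turn 0.0034 rp [-3.1407  0.0001]
```

View pics/w3c.png

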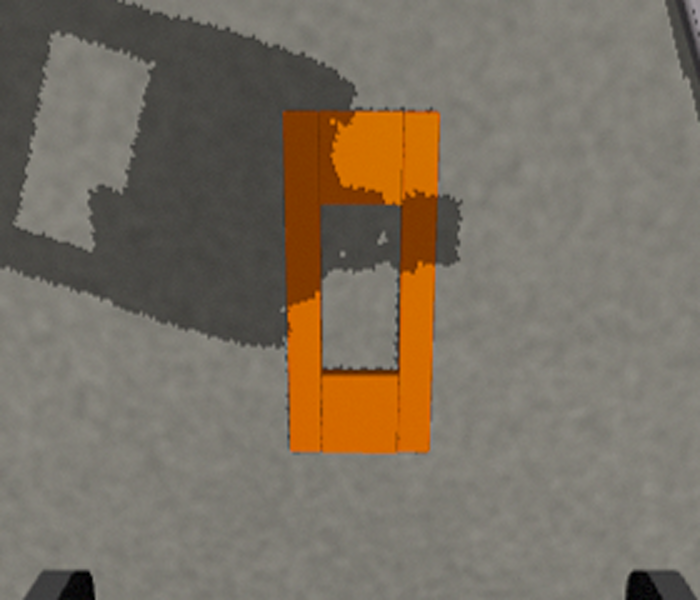

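Spacer corners in the crop: (284,112), (439,111), (430,452), (291,452).

```bash
python3 - <<'E'
from h import *
M=np.load("Tw3.npy")
p=cr([(284,112),(439,111),(430,452),(291,452)],180,80,2.5)
P=np.array([onplane('wrist',q,.008,M) for q in p]);print(P[:,:2],P.mean(0))
v=P[0]+P[1]-P[2]-P[3]; u=P[1]+P[2]-P[0]-P[3]; print(np.linalg.norm(v)/2,np.linalg.norm(u)/2,'yaw',np.arctan2(v[1],v[0])-np.pi/2,np.arctan2(u[1],u[0]))
# triangulate with scene+side centres
a=cr([(48,88),(140,60),(222,216),(124,244)],240,200,6);b=cr([(386,388),(478,377),(531,516),(435,526)],260,220,5)
w=[p[3],p[0],p[1],p[2]]  # guess match by xy
A=[onplane('scene',q,.008) for q in a]
for q,pw in zip(p,P):
    i=np.argmin([np.linalg.norm(x-pw) for x in A]); B=[onplane('side',x,.008) for x in b]; j=np.argmin([np.linalg.norm(x-pw) for x in B])
    print(tri([ray('wrist',q,M),ray('scene',a[i]),ray('side',b[j])]))
c=P.mean(0); go(c[0],c[1],.10,np.arctan2(v[1],v[0])-np.pi/2)
E
```

```text
[[ 0.5517 -0.2051]
 [ 0.6073 -0.2242]
 [ 0.5611 -0.356 ]
 [ 0.5049 -0.3364]] [ 0.5562 -0.2804  0.008 ]
0.13952728445544454 0.05915410535576743 yaw -0.33989547789667096 -0.3339902507427829
(array([ 0.552 , -0.2059,  0.0069]), np.float64(0.0018411710098517203))
(array([ 0.6077, -0.2255,  0.0075]), np.float64(0.0028615720293552987))
(array([ 0.5607, -0.3578,  0.0035]), np.float64(0.001742315583124973))
(array([ 0.5052, -0.3382,  0.0048]), np.float64(0.0014869027509605262))
t 3.05 [ 0.5567 -0.2818  0.2307] yaw -0.3366 op 0.997 F [-0.1801  0.3035  1.1479]  CMD mm [ -0.9  -1.  130.7] turn 0.0033 rp [-3.1407  0.0001]
```

Emit:
arm_command --targets '[-1,0,33,0,0.2,-1,0,66,0,0.2,-1,-1,100,0.003,0.2,-1,-1,130,0.003,0.2,-1,-1,150,0.003,0.2]'

```text
time: 3.47
tool_pos: [0.5554, -0.2793, 0.0787]
orientation: [-3.14, 0.002, -0.339]
ft_force: [-0.8, 0.5, -0.3]
opening: 0.806
```

```bash
python3 - <<'E'
from h import *
go(.5562,-.2804,.10,-.337)
M=T(); np.save("Tw4.npy",M); im=imaging.camera("wrist"); cv2.imwrite("pics/w4.png",im[:,:,::-1]); go(.5562,-.2804,.03,-.337)
E
```

```text
t 3.47 [ 0.5554 -0.2793  0.0787] yaw -0.3386 op 0.806 F [-0.8004  0.4894 -0.2691]  CMD mm [  1.1   0.8 -21.3] turn -0.0016 rp [-3.1405  0.0019]
t 3.52 [ 0.5534 -0.2781  0.0748] yaw -0.3389 op 0.800 F [-2.0217 -0.0365 -2.6826]  CMD mm [ 3.8  1.4 44.8] turn -0.0019 rp [-3.1387  0.008 ]
```

View pics/w4.png

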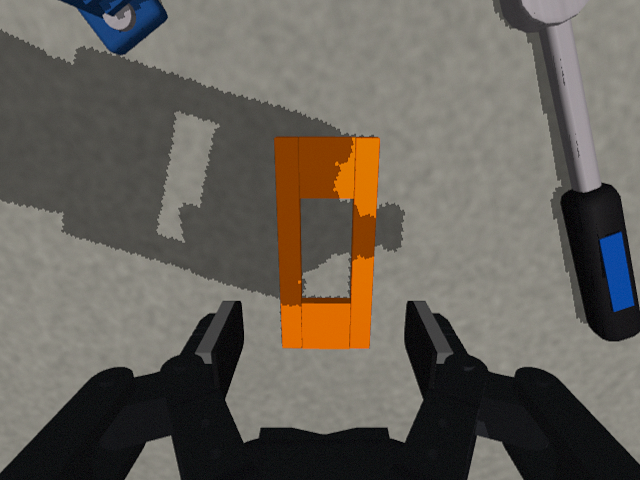

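Tips at (242,303) and (405,303) stand about 6.6 mm behind the TCP at opening 0.8. The spacer is central between the jaws.

Emit:
arm_command --targets '[4,1,20,0,0.2,4,1,38,0,0.2,4,1,44,-0.002,0.2,4,1,44,-0.002,0.2,4,1,44,-0.002,0.2]'

```text
time: 3.93
tool_pos: [0.56, -0.2843, 0.038]
orientation: [3.141, -0.002, -0.339]
ft_force: [0.8, -0.1, 1.0]
opening: 0.802
```

```bash
python3 - <<'E'
from h import *
M=T(); np.save("Tw5.npy",M); im=imaging.camera("wrist"); cv2.imwrite("pics/w5.png",im[:,:,::-1]); go(.5562,-.2804,-.0025,-.337)
E
```

```text
t 3.98 [ 0.5603 -0.2847  0.0385] yaw -0.3389 op 0.799 F [-0.6939  0.2943 -0.8305]  CMD mm [-5.4 -2.8 41. ] turn -0.0019 rp [ 3.1408 -0.0029]
```

View pics/w5.png

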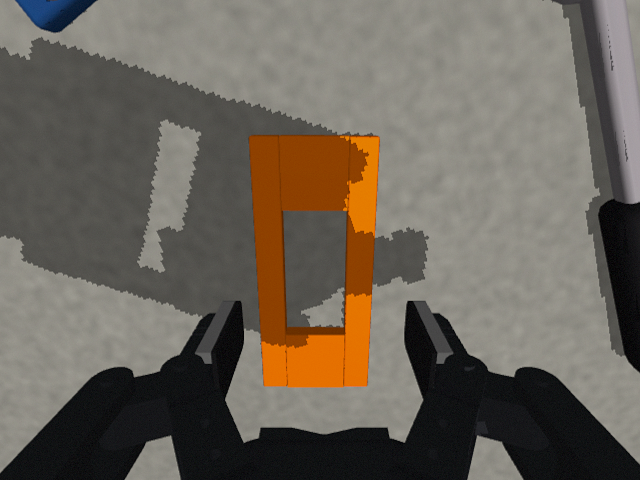

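```bash
python3 - <<'E'
from h import *
M=np.load("Tw5.npy")
P=np.array([onplane('wrist',q,.008,M) for q in [(249,136),(379,136),(367,386),(263,386)]]);print(P[:,:2],P.mean(0))
v=P[0]+P[1]-P[2]-P[3];u=P[1]+P[2]-P[0]-P[3]; print(np.linalg.norm(v)/2,np.linalg.norm(u)/2,'yaw',np.arctan2(v[1],v[0])-np.pi/2)
c=P.mean(0); go(c[0],c[1],-.0025,-.337)
E
```

```text
[[ 0.5515 -0.2048]
 [ 0.6071 -0.2244]
 [ 0.5607 -0.3558]
 [ 0.5042 -0.3357]] [ 0.5559 -0.2802  0.008 ]
0.1392610363231287 0.0594599573144783 yaw -0.3429663612356988
t 3.98 [ 0.5603 -0.2847  0.0385] yaw -0.3389 op 0.799 F [-0.6939  0.2943 -0.8305]  CMD mm [-5.8 -2.9 41. ] turn -0.0019 rp [ 3.1408 -0.0029]
```

Consistent: centre (0.556,-0.280).

Emit:
arm_command --targets '[-5,-3,0,0.003,0.2,-5,-3,12,0.003,0.2,-5,-3,24,0.003,0.2,-5,-3,30,0.003,0.2,-5,-3,30,0.003,0.2]'

```text
time: 4.4
tool_pos: [0.5534, -0.2791, 0.0034]
orientation: [-3.14, 0.005, -0.343]
ft_force: [-0.5, 0.4, -0.3]
opening: 0.798
```

```bash
python3 - <<'E'
from h import *
go(.5559,-.2803,-.0025,-.340)
E
```

```text
t 4.40 [ 0.5534 -0.2791  0.0034] yaw -0.3432 op 0.798 F [-0.4687  0.4373 -0.3123]  CMD mm [2.8 0.3 5.9] turn -0.0032 rp [-3.1401  0.005 ]
```

Emit:
arm_command --targets '[0,0,0,0,0.2,0,0,0,0,0.2,0,0,0,0,0.2]'

```text
time: 4.65
tool_pos: [0.5556, -0.2806, 0.0067]
orientation: [3.141, -0.001, -0.343]
ft_force: [0.2, -0.1, 0.3]
opening: 0.796
```

```bash
python3 - <<'E'
from h import *
go(.5559,-.2803,-.0025,-.340)
E
```

```text
t 4.65 [ 0.5556 -0.2806  0.0067] yaw -0.3431 op 0.796 F [ 0.1911 -0.0583  0.29  ]  CMD mm [ 0.2 -0.4  9.2] turn -0.0031 rp [ 3.1413 -0.0008]
```

Emit:
arm_command --targets '[0,0,5,0,0.2,0,0,9,0,0.2,0,0,9,0,0.2,0,0,9,0,0.3,0,0,9,0,0.5]' --force 40

```text
time: 5.07
tool_pos: [0.5554, -0.2804, -0.0024]
orientation: [3.142, -0.0, -0.343]
ft_force: [1.0, 0.2, -1.4]
opening: 0.681
```

Emit:
arm_command --targets '[0,0,0,0,0.5,0,0,0,0,0.5,0,0,0,0,0.5]'

```text
time: 5.32
tool_pos: [0.5553, -0.2803, -0.0026]
orientation: [3.141, -0.0, -0.343]
ft_force: [1.0, -0.5, -0.2]
opening: 0.684
```

```bash
python3 - <<'E'
from h import *
go(.5559,-.2803,-.0025,-.340)
im=imaging.camera("wrist"); cv2.imwrite("pics/w6.png",im[:,:,::-1])
E
```

```text
t 5.32 [ 0.5553 -0.2803 -0.0026] yaw -0.3430 op 0.684 F [ 0.9643 -0.4768 -0.1635]  CMD mm [ 0.5 -0.2 -0.1] turn -0.0030 rp [ 3.1415 -0.0003]
```

View pics/w6.png

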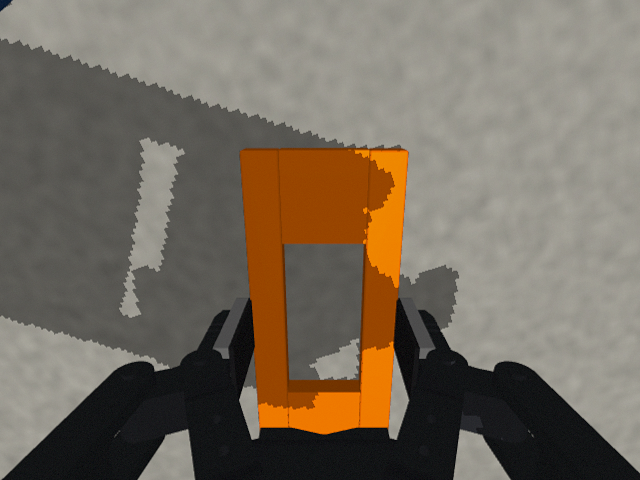

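Gripped (58 mm opening). Lift.

Emit:
arm_command --targets '[0,0,-15,0,0.5,0,0,-45,0,0.5,0,0,-82,0,0.5,0,0,-120,0,0.5,0,0,-158,0,0.5]'

```text
time: 5.78
tool_pos: [0.5546, -0.2797, 0.1572]
orientation: [-3.141, 0.001, -0.343]
ft_force: [1.7, -0.9, -2.2]
opening: 0.687
```

Emit:
arm_command --targets '[0,0,-35,0,0.5,0,0,-67,0,0.5,0,0,-67,0,0.5,0,0,-67,0,0.5,0,0,-67,0,0.5]'

```text
time: 6.2
tool_pos: [0.5545, -0.2797, 0.2214]
orientation: [-3.141, 0.002, -0.343]
ft_force: [0.0, -0.9, -1.4]
opening: 0.683
```

```bash
python3 - <<'E'
from h import *
go(.5428,-.0149,.22,.237)
im=imaging.camera("wrist"); cv2.imwrite("pics/w7.png",im[:,:,::-1])
c=im[130:450,180:460,::-1]; cv2.imwrite("pics/w7c.png",cv2.resize(c,None,fx=2.5,fy=2,interpolation=cv2.INTER_CUBIC)[:600])
E
```

```text
t 6.20 [ 0.5545 -0.2797  0.2214] yaw -0.3430 op 0.683 F [ 0.0495 -0.9358 -1.4099]  CMD mm [-100.  -245.4    1.7] turn -0.5800 rp [-3.1411  0.0019]
```

View pics/w7.png

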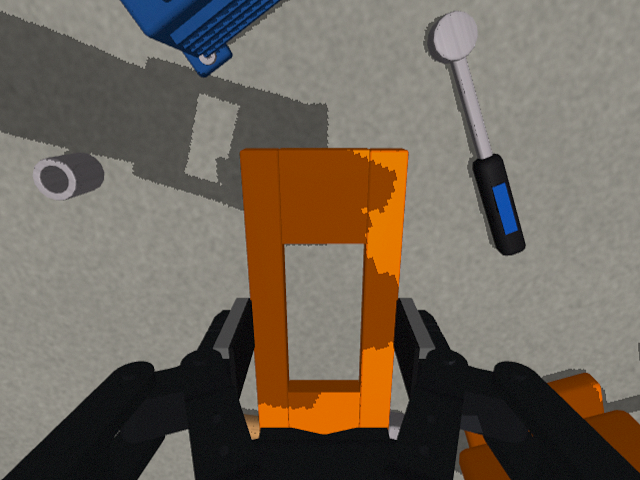

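```bash
python3 - <<'E'
from h import *
m=np.eye(4)
pts=dict(outer=[(241,150),(408,150)],op=[(284,243),(365,243),(360,391),(288,391)])
# tool-frame: T=identity gives tool coords, plane z=-0.0106
for k,p in pts.items():
    P=np.array([onplane('wrist',q,-.0106,m) for q in p]); print(k,P,P.mean(0))
E
```

```text
outer [[-0.0297 -0.0699 -0.0106]
 [ 0.029  -0.0699 -0.0106]] [-0.0003 -0.0699 -0.0106]
op [[-0.0158 -0.0352 -0.0106]
 [ 0.0152 -0.0351 -0.0106]
 [ 0.0155  0.0346 -0.0106]
 [-0.0164  0.0346 -0.0106]] [-0.0004 -0.0003 -0.0106]
```

Spacer is centred in the hand to within 0.4 mm. Carry it over the seat.

Emit:
arm_command --targets '[-14,-35,0,-0.083,0.5,-28,-70,0,-0.166,0.5,-42,-105,0,-0.25,0.5,-57,-140,0,-0.332,0.5,-71,-175,0,-0.415,0.5]'

```text
time: 6.67
tool_pos: [0.5453, -0.0895, 0.2192]
orientation: [-3.139, 0.005, 0.075]
ft_force: [1.7, 0.3, -1.5]
opening: 0.684
```

```bash
python3 - <<'E'
from h import *
go(.5428,-.0149,.22,.237)
E
```

```text
t 6.67 [ 0.5453 -0.0895  0.2192] yaw 0.0754 op 0.684 F [ 1.744   0.2511 -1.5357]  CMD mm [  3.1 -74.6  -0.7] turn -0.1616 rp [-3.1392  0.0052]
```

Emit:
arm_command --targets '[1,-30,0,-0.07,0.5,2,-55,0,-0.13,0.5,3,-70,0,-0.16,0.5,3,-72,0,-0.162,0.5,3,-72,0,-0.162,0.5]'

```text
time: 7.08
tool_pos: [0.5438, -0.0185, 0.2199]
orientation: [-3.14, 0.004, 0.235]
ft_force: [0.4, -0.0, -2.3]
opening: 0.686
```

Emit:
arm_command --targets '[0,0,0,0,0.5,0,0,0,0,0.5,0,0,0,0,0.5]'

```text
time: 7.33
tool_pos: [0.545, -0.0206, 0.2218]
orientation: [-3.141, 0.001, 0.232]
ft_force: [0.4, 0.6, -1.8]
opening: 0.68
```

```bash
python3 - <<'E'
from h import *
M=T(); np.save("Tw8.npy",M)
go(.5428,-.0149,.17,.237)
im=imaging.camera("wrist"); cv2.imwrite("pics/w8.png",im[:,:,::-1])
im=imaging.camera("scene");cv2.imwrite("pics/s8.png",cv2.resize(im[200:300,260:380,::-1],None,fx=6,fy=6,interpolation=cv2.INTER_CUBIC))
E
```

```text
t 7.33 [ 0.545  -0.0206  0.2218] yaw 0.2322 op 0.680 F [ 0.4365  0.6218 -1.7727]  CMD mm [-0.8 -6.  51.8] turn -0.0048 rp [-3.1414  0.0009]
```

View pics/w8.png

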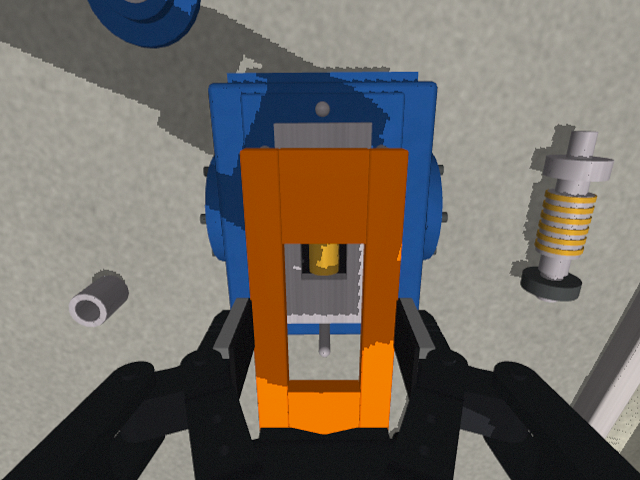

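View pics/s8.png

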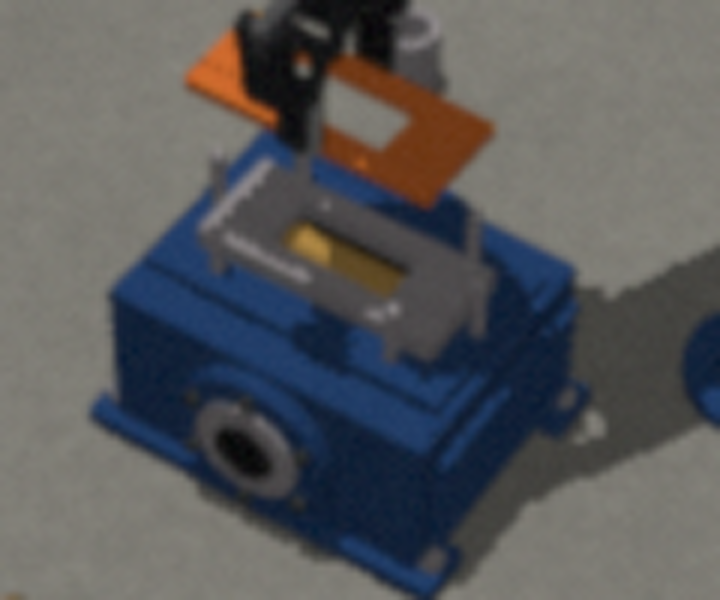

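```bash
python3 - <<'E'
from h import *
M=np.load("Tw8.npy")
c,y=np.array([.5428,-.0149]),.237
R=np.array([[np.cos(y),-np.sin(y)],[np.sin(y),np.cos(y)]])
for q in [(274,123),(372,123)]:
    print(R.T@(onplane('wrist',q,.13,M)[:2]-c)*1000)
print('stud tops', [R.T@(onplane('wrist',q,.156,M)[:2]-c)*1000 for q in [(322,109),(325,352)]])
E
```

```text
[-29.7962  70.3898]
[29.9783 70.1013]
stud tops [array([-0.3448, 78.2032]), array([  0.6984, -75.9818])]
```

Seat estimate confirmed to within 0.4 mm. Align, then descend.

Emit:
arm_command --targets '[-0.5,-3,0,-0.003,0.5,-0.5,-6,15,-0.005,0.5,-0.5,-6,30,-0.005,0.5,-0.5,-6,40,-0.005,0.5,-0.5,-6,40,-0.005,0.5]'

```text
time: 7.85
tool_pos: [0.5414, -0.0135, 0.1795]
orientation: [-3.139, 0.005, 0.239]
ft_force: [-0.4, -0.2, -2.1]
opening: 0.684
```

Emit:
arm_command --targets '[0,0,0,0,0.5,0,0,0,0,0.5,0,0,0,0,0.5,0,0,0,0,0.5]'

```text
time: 8.18
tool_pos: [0.5438, -0.014, 0.1834]
orientation: [3.141, -0.002, 0.239]
ft_force: [-1.2, -0.0, -2.2]
opening: 0.683
```

```bash
python3 - <<'E'
from h import *
go(.5428,-.0149,.1274,.237)
E
```

```text
t 8.18 [ 0.5438 -0.014   0.1834] yaw 0.2390 op 0.683 F [-1.2005 -0.0318 -2.1986]  CMD mm [-1.3  0.6 56. ] turn 0.0020 rp [ 3.1407 -0.0017]
```

Emit:
arm_command --targets '[-0.5,0,12,0.001,0.5,-0.5,0,22,0.001,0.5,-0.5,0,32,0.001,0.5,-0.5,0,40,0.001,0.5,-0.5,0,44,0.001,0.5]'

```text
time: 8.6
tool_pos: [0.5414, -0.0137, 0.1357]
orientation: [-3.14, 0.004, 0.238]
ft_force: [0.4, -0.7, -1.5]
opening: 0.685
```

Emit:
arm_command --targets '[0,0,0,0,0.5,0,0,0,0,0.5,0,0,0,0,0.5,0,0,0,0,0.5,0,0,0,0,0.5]'

```text
time: 9.02
tool_pos: [0.5431, -0.014, 0.139]
orientation: [3.141, -0.001, 0.238]
ft_force: [0.4, -0.6, -2.1]
opening: 0.685
```

```bash
python3 - <<'E'
from h import *
go(.5428,-.0149,.1274,.237)
im=imaging.camera("scene");cv2.imwrite("pics/s9.png",cv2.resize(im[200:300,260:380,::-1],None,fx=6,fy=6,interpolation=cv2.INTER_CUBIC))
go(.5428,-.0149,.1274,.237)
E
```

```text
t 9.02 [ 0.5431 -0.014   0.139 ] yaw 0.2380 op 0.685 F [ 0.3927 -0.6463 -2.1035]  CMD mm [-0.6  0.8 11.6] turn 0.0010 rp [ 3.141  -0.0012]
t 9.07 [ 0.5431 -0.014   0.1389] yaw 0.2380 op 0.682 F [-0.5246  0.3734 -1.8385]  CMD mm [-0.5  0.8 11.5] turn 0.0010 rp [ 3.1411 -0.001 ]
```

View pics/s9.png

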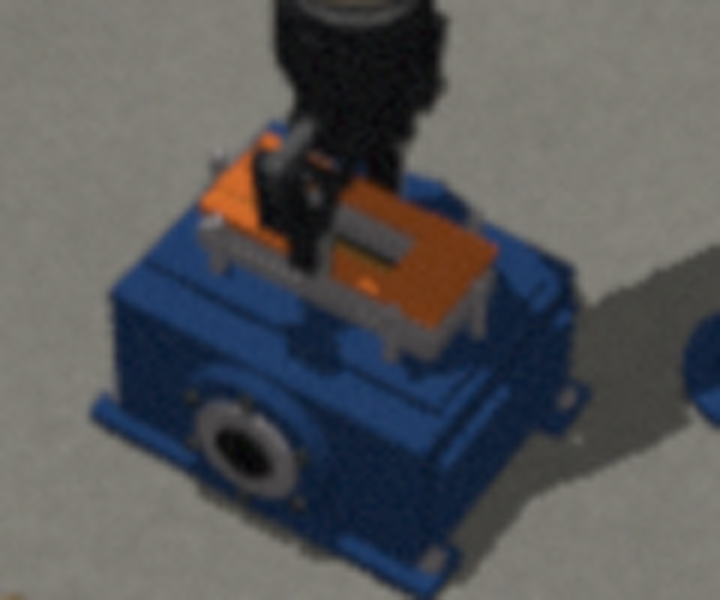

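Between the studs and level, just above the seat. Lower 11 mm slowly, watching the force.

Emit:
arm_command --targets '[0,0.5,4,0,0.5,0,0.5,8,0,0.5,0,0.5,10,0,0.5,0,0.5,10,0,0.5,0,0.5,10,0,0.5]'

```text
time: 9.48
tool_pos: [0.5426, -0.0144, 0.128]
orientation: [-3.141, 0.001, 0.238]
ft_force: [1.0, -0.4, -2.0]
opening: 0.684
```

```bash
python3 - <<'E'
from h import *
go(.5428,-.0149,.1274,.237)
E
```

```text
t 9.48 [ 0.5426 -0.0144  0.128 ] yaw 0.2380 op 0.684 F [ 1.0166 -0.3639 -1.98  ]  CMD mm [0.1 0.6 0.6] turn 0.0010 rp [-3.1413  0.0006]
```

Emit:
arm_command --targets '[0,0.5,0.5,0,0.5,0,0.5,1,0,0.5,0,0.5,1.5,0,0.5,0,0.5,1.5,0,0.5]'

```text
time: 9.82
tool_pos: [0.543, -0.0149, 0.1274]
orientation: [3.141, 0.0, 0.238]
ft_force: [-0.9, -0.0, 2.5]
opening: 0.684
```

```bash
python3 - <<'E'
from h import *
go(.5428,-.0149,.1274,.237)
E
```

```text
t 9.82 [ 0.543  -0.0149  0.1274] yaw 0.2380 op 0.684 F [-0.9437 -0.0131  2.5035]  CMD mm [-0.2 -0.1 -0. ] turn 0.0010 rp [3.1415 0.0001]
```

Contact felt (force changed from -2.0 to +2.5 N) at the expected height. Release.

Emit:
arm_command --targets '[0,0,0,0,0.3,0,0,0,0,0.25,0,0,0,0,0.15,0,0,0,0,0.15,0,0,0,0,0.15]'

```text
time: 10.23
tool_pos: [0.5431, -0.0149, 0.127]
orientation: [3.141, -0.0, 0.238]
ft_force: [0.6, -1.0, 0.0]
opening: 0.855
```

Emit:
arm_command --targets '[0,0,-15,0,0.15,0,0,-40,0,0.15,0,0,-60,0,0.15,0,0,-60,0,0.15,0,0,-60,0,0.15]'

```text
time: 10.65
tool_pos: [0.5439, -0.0151, 0.1883]
orientation: [3.14, -0.003, 0.238]
ft_force: [-0.0, -0.2, -0.1]
opening: 0.846
```

```bash
python3 - <<'E'
from h import *
M=T();np.save("Tw10.npy",M);im=imaging.camera("wrist"); cv2.imwrite("pics/w10.png",im[:,:,::-1])
im=imaging.camera("scene");cv2.imwrite("pics/s10.png",cv2.resize(im[200:300,260:380,::-1],None,fx=6,fy=6,interpolation=cv2.INTER_CUBIC))
go(.5428,-.0149,.19,.237)
E
```

```text
t 10.75 [ 0.5423 -0.0148  0.1857] yaw 0.2380 op 0.850 F [ 0.1073 -0.6988 -0.9855]  CMD mm [ 0.5  0.3 -4.3] turn 0.0010 rp [-3.1409  0.0015]
```

View pics/w10.png

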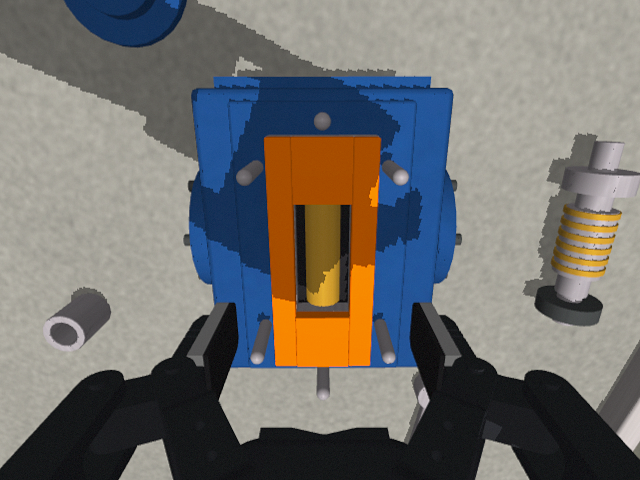

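View pics/s10.png

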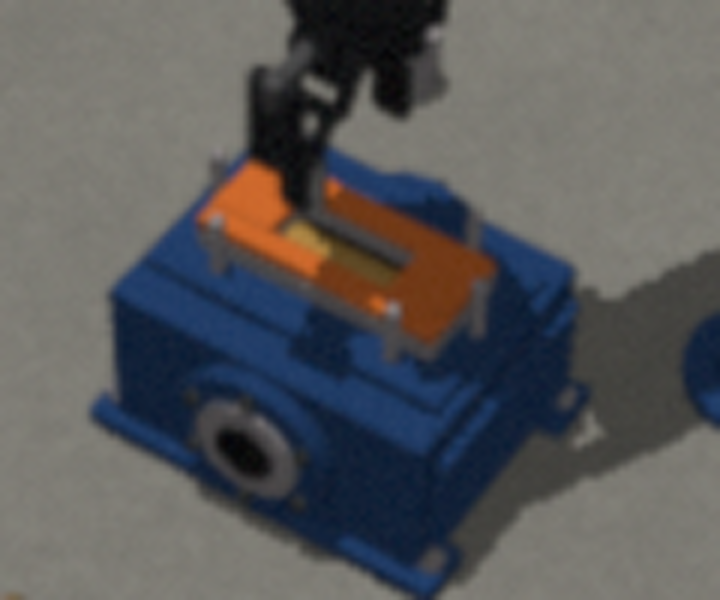

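Spacer lies flat between the studs. Set the fingers to press on both long bars (about 36 mm apart).

Emit:
arm_command --targets '[0,0,0,0,0.57,0,0,10,0,0.57,0,0,25,0,0.57,0,0,38,0,0.57,0,0,40,0,0.57]'

```text
time: 11.17
tool_pos: [0.5404, -0.0144, 0.1424]
orientation: [-3.138, 0.007, 0.238]
ft_force: [0.2, 0.2, -0.1]
opening: 0.433
```

Emit:
arm_command --targets '[0,0,0,0,0.57,0,0,0,0,0.57,0,0,0,0,0.57,0,0,0,0,0.57]'

```text
time: 11.5
tool_pos: [0.5435, -0.015, 0.1477]
orientation: [3.141, -0.002, 0.238]
ft_force: [0.2, -0.8, 0.0]
opening: 0.43
```

```bash
python3 - <<'E'
from h import *
im=imaging.camera("wrist"); cv2.imwrite("pics/w11.png",im[:,:,::-1])
go(.5428,-.0149,.137,.237)
E
```

```text
t 11.55 [ 0.5435 -0.015   0.1477] yaw 0.2380 op 0.429 F [ 0.4281 -0.3948  0.4992]  CMD mm [-0.7 -0.3 10.7] turn 0.0010 rp [ 3.1409 -0.0015]
```

View pics/w11.png

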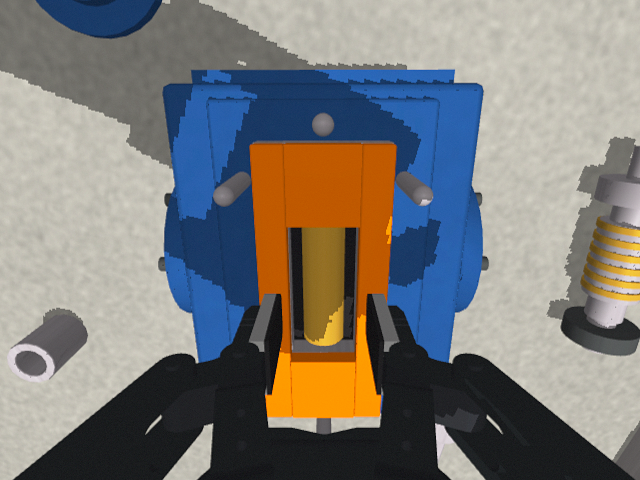

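Finger tips stand over both long bars. Go down gently.

Emit:
arm_command --targets '[0,0,4,0,0.57,0,0,7,0,0.57,0,0,9,0,0.57,0,0,9,0,0.57,0,0,9,0,0.57]'

```text
time: 11.97
tool_pos: [0.5428, -0.0149, 0.1376]
orientation: [-3.141, 0.001, 0.238]
ft_force: [-0.7, 0.4, 0.4]
opening: 0.432
```

Emit:
arm_command --targets '[0,0,0.5,0,0.57,0,0,1,0,0.57,0,0,1.5,0,0.57,0,0,1.5,0,0.57]'

```text
time: 12.3
tool_pos: [0.5431, -0.0149, 0.1369]
orientation: [3.142, -0.0, 0.238]
ft_force: [-1.7, -0.2, 3.7]
opening: 0.433
```

Emit:
arm_command --targets '[0,0,0.5,0,0.57,0,0,1,0,0.57,0,0,1,0,0.57]'

```text
time: 12.55
tool_pos: [0.5431, -0.0149, 0.1369]
orientation: [3.142, 0.0, 0.238]
ft_force: [-4.4, 0.9, 8.5]
opening: 0.434
```

Emit:
arm_command --targets '[0,0,0.4,0,0.57,0,0,0.8,0,0.57,0,0,0.8,0,0.57]'

```text
time: 12.8
tool_pos: [0.5431, -0.0149, 0.1369]
orientation: [3.142, 0.0, 0.238]
ft_force: [-5.7, 1.3, 10.2]
opening: 0.43
```

Emit:
arm_command --targets '[-0.4,0,0.3,0,0.57,-0.6,0,0.4,0,0.57,-0.6,0,0.4,0,0.57,-0.6,0,0.4,0,0.57,-0.6,0,0.4,0,0.57]'

```text
time: 13.22
tool_pos: [0.5431, -0.0149, 0.1369]
orientation: [3.141, -0.001, 0.238]
ft_force: [-3.9, 1.7, 11.6]
opening: 0.43
```

Emit:
arm_command --targets '[0,0,0,0,0.57,0,0,0,0,0.57,0,0,0,0,0.57]'

```text
time: 13.47
tool_pos: [0.5431, -0.0149, 0.1369]
orientation: [3.141, -0.001, 0.238]
ft_force: [-4.3, 1.0, 11.2]
opening: 0.432
```

Held at about 11.5 N for over half a second. TCP height didn't give. Lift away and check.

Emit:
arm_command --targets '[0,0,-3,0,0.57,0,0,-8,0,0.57,0,0,-35,0,0.57,0,0,-70,0,0.5,0,0,-105,0,0.3]'

```text
time: 13.88
tool_pos: [0.5413, -0.0149, 0.2387]
orientation: [-3.14, 0.003, 0.238]
ft_force: [0.3, -0.4, 0.5]
opening: 0.626
```

Emit:
arm_command --targets '[0,0,-25,0,0.2,0,0,-25,0,0.2,0,0,-25,0,0.2,0,0,-25,0,0.2,0,0,-25,0,0.2]'

```text
time: 14.3
tool_pos: [0.5413, -0.0148, 0.2618]
orientation: [-3.14, 0.004, 0.238]
ft_force: [0.1, 0.1, -0.3]
opening: 0.802
```

```bash
python3 - <<'E'
from h import *
M=T();np.save("Tw12.npy",M);im=imaging.camera("wrist"); cv2.imwrite("pics/w12.png",im[:,:,::-1])
c=im[100:340,180:460,::-1]; cv2.imwrite("pics/w12c.png",cv2.resize(c,None,fx=2.5,fy=2.5,interpolation=cv2.INTER_CUBIC))
go(.475,.2825,.26,.4)
E
```

```text
t 14.35 [ 0.5413 -0.0148  0.2617] yaw 0.2380 op 0.796 F [ 0.892   0.694  -0.8311]  CMD mm [   5.7 -304.6    2.2] turn -0.1620 rp [-3.1398  0.0037]
```

View pics/w12c.png

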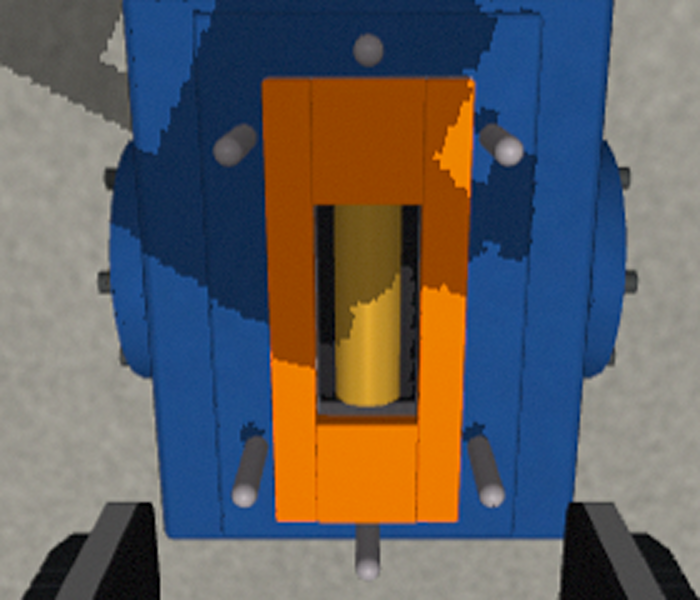

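```bash
python3 - <<'E'
from h import *
M=np.load("Tw12.npy")
p=cr([(263,80),(475,80),(460,522),(276,522)],180,100,2.5)
P=np.array([onplane('wrist',q,.138,M) for q in p]);print(P[:,:2],P.mean(0))
v=P[0]+P[1]-P[2]-P[3]; u=P[1]+P[2]-P[0]-P[3]; print(np.linalg.norm(v)/2,np.linalg.norm(u)/2,'yaw',np.arctan2(v[1],v[0])-np.pi/2)
E
```

```text
[[ 0.4976  0.0463]
 [ 0.5551  0.0602]
 [ 0.5887 -0.0753]
 [ 0.5301 -0.0897]] [ 0.5429 -0.0146  0.138 ]
0.1397090600223722 0.05980190467284918 yaw 0.2387444241237937
```

Emit:
arm_command --targets '[1,-38,0,-0.02,0.2,2,-76,0,-0.04,0.2,3,-114,0,-0.06,0.2,4,-152,0,-0.08,0.2,4,-190,0,-0.1,0.2]'

```text
time: 14.77
tool_pos: [0.5003, 0.1719, 0.2624]
orientation: [-3.141, 0.003, 0.338]
ft_force: [0.4, 0.6, -0.2]
opening: 0.799
```

```bash
python3 - <<'E'
from h import *
go(.475,.2825,.20,.4)
E
```

```text
t 14.77 [0.5003 0.1719 0.2624] yaw 0.3383 op 0.799 F [ 0.3504  0.6094 -0.1979]  CMD mm [  13.  -112.6   62.5] turn -0.0617 rp [-3.141   0.0026]
```

Spacer is within 0.3 mm of the seat centre, yaw within 0.002. Now the cover.

Emit:
arm_command --targets '[4,-37,15,-0.02,0.4,8,-75,35,-0.04,0.4,12,-105,55,-0.06,0.4,13,-112,62,-0.06,0.4,13,-112,62,-0.06,0.4]'

```text
time: 15.18
tool_pos: [0.4737, 0.2814, 0.1978]
orientation: [-3.141, 0.008, 0.401]
ft_force: [0.6, -0.6, 0.1]
opening: 0.604
```

Emit:
arm_command --targets '[0,0,0,0,0.4,0,0,0,0,0.4,0,0,0,0,0.4]'

```text
time: 15.43
tool_pos: [0.4778, 0.2794, 0.2034]
orientation: [3.141, -0.002, 0.396]
ft_force: [0.3, -0.7, 0.5]
opening: 0.596
```

```bash
python3 - <<'E'
from h import *
M=T();np.save("Tw13.npy",M);im=imaging.camera("wrist"); cv2.imwrite("pics/w13.png",im[:,:,::-1])
c=im[80:320,180:460,::-1]; cv2.imwrite("pics/w13c.png",cv2.resize(c,None,fx=2.5,fy=2.5,interpolation=cv2.INTER_CUBIC))
go(.475,.2825,.20,.4)
E
```

```text
t 15.48 [0.4778 0.2795 0.2034] yaw 0.3959 op 0.601 F [ 0.2165 -0.4585  0.3223]  CMD mm [-1.4 -3.9  3.4] turn -0.0041 rp [ 3.1413 -0.0022]
```

View pics/w13c.png

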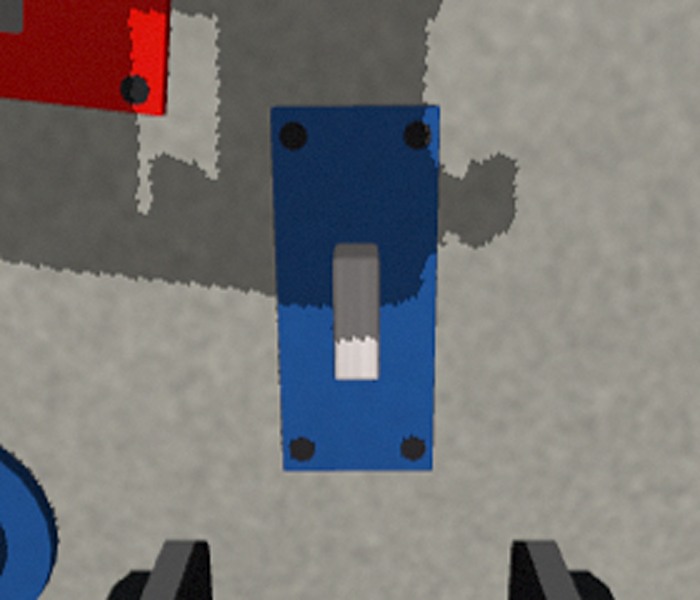

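The crop confirms the blue cover with its lug up. Plate corners: (271,107), (439,106), (432,470), (284,470). Lug top: (334,258) to (378,380).

```bash
python3 - <<'E'
from h import *
M=np.load("Tw13.npy")
for pts,z in (([(271,107),(439,106),(432,470),(284,470)],.008),([(334,258),(379,258),(378,380),(335,380)],.038)):
    p=cr(pts,180,80,2.5)
    P=np.array([onplane('wrist',q,z,M) for q in p]);print(P[:,:2],P.mean(0))
    v=P[0]+P[1]-P[2]-P[3]; u=P[1]+P[2]-P[0]-P[3]; print(np.linalg.norm(v)/2,np.linalg.norm(u)/2,'yaw',np.arctan2(v[1],v[0])-np.pi/2,np.arctan2(u[1],u[0]))
# lug height: lug centre in w13, w1 (323,189 lug-top centre approx), scene, side
s=cr([(200,218)],370,270,6)[0]
p=np.mean(cr([(334,258),(379,258),(378,380),(335,380)],180,80,2.5),0)
print(tri([ray('wrist',p,M),ray('scene',s),ray('side',cr([(499,184)],180,205,7)[0])]))
go(.475,.2825,.10,.4)
E
```

```text
[[0.4205 0.3352]
 [0.4749 0.3583]
 [0.5296 0.2302]
 [0.4749 0.2074]] [0.475  0.2828 0.008 ]
0.13908449543064588 0.05914840620124816 yaw 0.40288650970891604 0.3981959065110722
[[0.4597 0.2997]
 [0.4737 0.3056]
 [0.4903 0.2656]
 [0.4763 0.2598]] [0.475  0.2827 0.038 ]
0.043325166221946924 0.015174684632316977 yaw 0.39474230454806913 0.3953004067503285
(array([0.4752, 0.2801, 0.0355]), np.float64(0.00323905776748823))
t 15.48 [0.4778 0.2795 0.2034] yaw 0.3959 op 0.601 F [ 0.2165 -0.4585  0.3223]  CMD mm [ -1.6  -3.9 103.4] turn -0.0041 rp [ 3.1413 -0.0022]
```

Emit:
arm_command --targets '[-1,-4,30,-0.004,0.4,-1,-4,65,-0.004,0.4,-1,-4,100,-0.004,0.4,-1,-4,125,-0.004,0.4,-1,-4,125,-0.004,0.4]'

```text
time: 15.9
tool_pos: [0.4707, 0.2813, 0.0718]
orientation: [-3.141, 0.011, 0.4]
ft_force: [-0.8, 0.6, -1.0]
opening: 0.595
```

Emit:
arm_command --targets '[0,0,0,0,0.4,0,0,0,0,0.4,0,0,0,0,0.4,0,0,0,0,0.4,0,0,0,0,0.4]'

```text
time: 16.32
tool_pos: [0.4753, 0.2842, 0.0791]
orientation: [3.141, -0.004, 0.402]
ft_force: [-0.2, -0.8, 0.6]
opening: 0.602
```

```bash
python3 - <<'E'
from h import *
M=T();np.save("Tw14.npy",M);im=imaging.camera("wrist"); cv2.imwrite("pics/w14.png",im[:,:,::-1])
go(.475,.2827,.012,.4)
E
```

```text
t 16.37 [0.475  0.2842 0.0787] yaw 0.4020 op 0.601 F [0.0528 0.0453 0.1709]  CMD mm [-0.7  1.3 66.7] turn 0.0020 rp [ 3.1415 -0.0027]
```

View pics/w14.png

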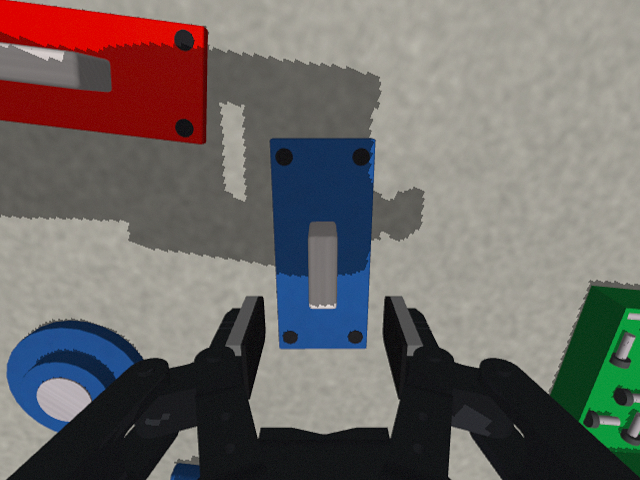

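Lug is central between the fingers, bearing cap well clear. Descend.

Emit:
arm_command --targets '[0,1,20,0.002,0.4,0,1,38,0.002,0.4,0,1,52,0.002,0.4,0,1,60,0.002,0.4,0,1,64,0.002,0.4]'

```text
time: 16.78
tool_pos: [0.4738, 0.2827, 0.0121]
orientation: [-3.142, 0.002, 0.4]
ft_force: [-0.5, 0.2, -1.2]
opening: 0.6
```

Emit:
arm_command --targets '[0,0,0,0,0.4,0,0,0,0,0.4,0,0,0,0,0.5,0,0,0,0,0.6,0,0,0,0,0.65]'

```text
time: 17.2
tool_pos: [0.4751, 0.2831, 0.014]
orientation: [3.142, -0.002, 0.4]
ft_force: [-0.6, 0.4, 0.2]
opening: 0.351
```

```bash
python3 - <<'E'
from h import *
go(.475,.2827,.012,.4)
E
```

```text
t 17.20 [0.4751 0.2831 0.014 ] yaw 0.4000 op 0.351 F [-0.5867  0.426   0.1736]  CMD mm [-0.3  0.4  2. ] turn 0.0000 rp [ 3.1415 -0.0016]
```

Emit:
arm_command --targets '[0,0,0,0,0.75,0,0,0,0,0.85,0,0,0,0,0.95,0,0,0,0,0.95,0,0,0,0,0.95]' --force 50

```text
time: 17.62
tool_pos: [0.475, 0.2831, 0.0137]
orientation: [3.142, -0.001, 0.4]
ft_force: [-0.8, -0.1, 3.2]
opening: 0.175
```

Emit:
arm_command --targets '[0,0,0,0,0.95,0,0,0,0,0.95,0,0,-10,0,0.95,0,0,-25,0,0.95,0,0,-45,0,0.95]'

```text
time: 18.03
tool_pos: [0.472, 0.2819, 0.0561]
orientation: [-3.141, 0.006, 0.4]
ft_force: [0.1, 0.5, -1.8]
opening: 0.176
```

Emit:
arm_command --targets '[0,0,-35,0,0.95,0,0,-70,0,0.95,0,0,-105,0,0.95,0,0,-140,0,0.95,0,0,-165,0,0.95]'

```text
time: 18.45
tool_pos: [0.4745, 0.283, 0.226]
orientation: [3.142, -0.002, 0.4]
ft_force: [1.2, 0.0, -1.7]
opening: 0.172
```

Emit:
arm_command --targets '[0,0,-5,0,0.95,0,0,-5,0,0.95,0,0,-5,0,0.95,0,0,-5,0,0.95]'

```text
time: 18.78
tool_pos: [0.4728, 0.2822, 0.2246]
orientation: [-3.141, 0.006, 0.4]
ft_force: [-0.4, -0.1, -1.9]
opening: 0.177
```

```bash
python3 - <<'E'
from h import *
M=T();np.save("Tw15.npy",M);im=imaging.camera("wrist"); cv2.imwrite("pics/w15.png",im[:,:,::-1])
go(.5428,-.0147,.23,.238)
E
```

```text
t 18.83 [0.4729 0.2823 0.2246] yaw 0.3999 op 0.176 F [-0.0084 -0.2656 -1.9116]  CMD mm [-51.2 300.8  -5.1] turn 0.1619 rp [-3.1413  0.0061]
```

View pics/w15.png

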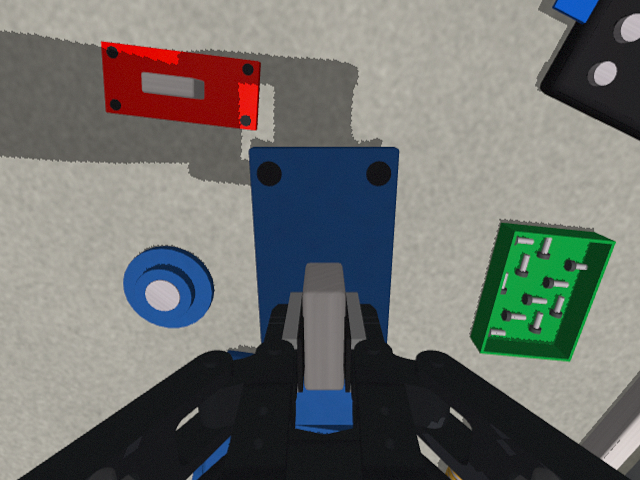

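```bash
python3 - <<'E'
from h import *
print([onplane('wrist',q,.0057,np.eye(4))*1000 for q in [(249,148.5),(398.5,148.5)]])
E
```

```text
[array([-30.0007, -69.3274,   5.7   ]), array([ 28.9468, -69.3219,   5.7   ])]
```

Cover hangs level and centred within 1 mm. Carry to the seat.

Emit:
arm_command --targets '[-6,36,-1,0.02,0.95,-12,72,-2,0.04,0.95,-18,108,-3,0.06,0.95,-25,144,-4,0.08,0.95,-31,180,-5,0.1,0.95]'

```text
time: 19.25
tool_pos: [0.515, 0.1035, 0.2307]
orientation: [-3.14, 0.004, 0.3]
ft_force: [0.3, 0.4, -2.0]
opening: 0.173
```

```bash
python3 - <<'E'
from h import *
go(.5428,-.0147,.23,.238)
E
```

```text
t 19.25 [0.515  0.1035 0.2307] yaw 0.2996 op 0.173 F [ 0.3446  0.3856 -2.0459]  CMD mm [ -8.3 121.2   0.6] turn 0.0616 rp [-3.1404  0.0039]
```

Emit:
arm_command --targets '[-2,30,0,0.015,0.95,-4,60,0,0.03,0.95,-6,90,0,0.045,0.95,-8,110,0,0.06,0.95,-8,118,0,0.062,0.95]'

```text
time: 19.67
tool_pos: [0.5427, -0.0127, 0.2307]
orientation: [-3.141, 0.004, 0.235]
ft_force: [0.3, -0.1, -2.5]
opening: 0.176
```

Emit:
arm_command --targets '[0,0,0,0,0.95,0,0,0,0,0.95,0,0,0,0,0.95,0,0,0,0,0.95,0,0,0,0,0.95]'

```text
time: 20.08
tool_pos: [0.543, -0.0089, 0.233]
orientation: [-3.141, 0.0, 0.24]
ft_force: [0.1, 0.6, -1.1]
opening: 0.175
```

```bash
python3 - <<'E'
from h import *
M=T();np.save("Tw16.npy",M);im=imaging.camera("wrist"); cv2.imwrite("pics/w16.png",im[:,:,::-1])
go(.5428,-.0147,.165,.238)
E
```

```text
t 20.13 [ 0.5431 -0.009   0.2331] yaw 0.2396 op 0.174 F [-0.3466  0.1324 -2.1087]  CMD mm [-1.6  5.4 68.1] turn 0.0016 rp [-3.1415 -0.    ]
```

View pics/w16.png

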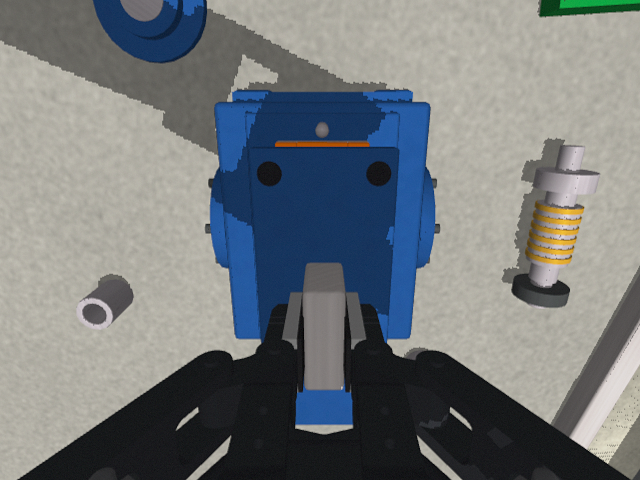

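Emit:
arm_command --targets '[-0.5,3,0,0.001,0.95,-1,5,15,0.0015,0.95,-1,5,30,0.0015,0.95,-1,5,42,0.0015,0.95,-1,5,45,0.0015,0.95]'

```text
time: 20.55
tool_pos: [0.542, -0.0148, 0.1854]
orientation: [-3.14, 0.004, 0.237]
ft_force: [-0.2, -0.4, -2.0]
opening: 0.18
```

Emit:
arm_command --targets '[0,0,0,0,0.95,0,0,0,0,0.95,0,0,0,0,0.95,0,0,0,0,0.95,0,0,0,0,0.95]'

```text
time: 20.97
tool_pos: [0.544, -0.0152, 0.1891]
orientation: [3.141, -0.002, 0.237]
ft_force: [-0.2, 0.1, -1.0]
opening: 0.179
```

```bash
python3 - <<'E'
from h import *
im=imaging.camera("scene");cv2.imwrite("pics/s17.png",cv2.resize(im[200:300,260:380,::-1],None,fx=6,fy=6,interpolation=cv2.INTER_CUBIC))
im=imaging.camera("side");cv2.imwrite("pics/d17.png",cv2.resize(im[200:300,250:370,::-1],None,fx=6,fy=6,interpolation=cv2.INTER_CUBIC))
go(.5428,-.0147,.1517,.238)
E
```

```text
t 21.07 [ 0.5437 -0.0152  0.1887] yaw 0.2365 op 0.177 F [-0.2748  0.4004 -3.0437]  CMD mm [-0.8 -0.7 37. ] turn -0.0015 rp [ 3.1412 -0.0008]
```

View pics/s17.png

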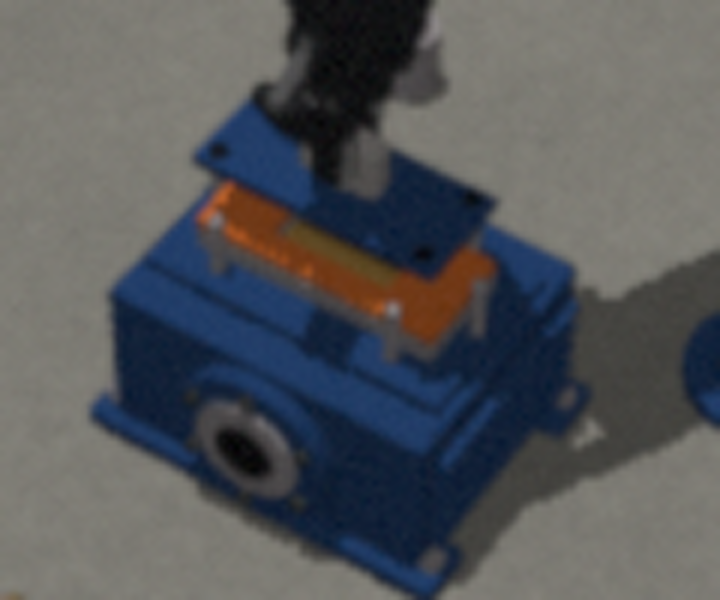

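View pics/d17.png

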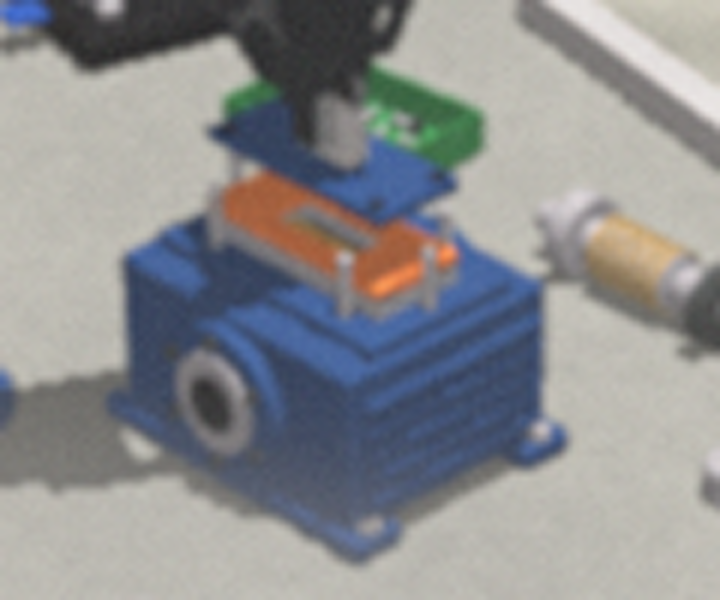

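Cover is level and directly over the spacer in both views. Lower.

Emit:
arm_command --targets '[-0.3,-0.5,8,-0.001,0.95,-0.3,-0.5,15,-0.001,0.95,-0.3,-0.5,22,-0.001,0.95,-0.3,-0.5,27,-0.001,0.95,-0.3,-0.5,29,-0.001,0.95]'

```text
time: 21.48
tool_pos: [0.5421, -0.0145, 0.1572]
orientation: [-3.14, 0.003, 0.237]
ft_force: [0.1, 0.8, -2.1]
opening: 0.175
```

Emit:
arm_command --targets '[0,0,0,0,0.95,0,0,0,0,0.95,0,0,0,0,0.95,0,0,0,0,0.95,0,0,0,0,0.95]'

```text
time: 21.9
tool_pos: [0.5434, -0.0148, 0.1596]
orientation: [3.141, -0.001, 0.237]
ft_force: [-0.3, -0.3, -1.3]
opening: 0.174
```

```bash
python3 - <<'E'
from h import *
go(.5428,-.0147,.1517,.238)
E
```

```text
t 21.90 [ 0.5434 -0.0148  0.1596] yaw 0.2375 op 0.174 F [-0.279  -0.2643 -1.3026]  CMD mm [-0.5 -0.2  7.9] turn -0.0005 rp [ 3.1412 -0.0009]
```

Emit:
arm_command --targets '[0,0,2.5,0,0.95,0,0,5,0,0.95,0,0,6,0,0.95,0,0,6.5,0,0.95,0,0,6.5,0,0.95]'

```text
time: 22.32
tool_pos: [0.5428, -0.0147, 0.1523]
orientation: [-3.141, 0.001, 0.238]
ft_force: [-0.5, -0.1, -1.6]
opening: 0.176
```

Emit:
arm_command --targets '[0,0,0.5,0,0.95,0,0,1,0,0.95,0,0,1,0,0.95]'

```text
time: 22.57
tool_pos: [0.5431, -0.0148, 0.1517]
orientation: [3.141, -0.0, 0.238]
ft_force: [-0.9, -0.4, -2.1]
opening: 0.175
```

Emit:
arm_command --targets '[0,0,0.5,0,0.95,0,0,1,0,0.95,0,0,1,0,0.95]'

```text
time: 22.82
tool_pos: [0.5433, -0.0148, 0.1517]
orientation: [3.141, -0.0, 0.238]
ft_force: [-3.8, 0.3, 5.1]
opening: 0.178
```

Contact at 0.1517, as expected. Ease slightly and release.

Emit:
arm_command --targets '[0,0,-0.6,0,0.95,0,0,-0.6,0,0.85,0,0,-0.6,0,0.75,0,0,-0.6,0,0.65,0,0,-0.6,0,0.6]'

```text
time: 23.23
tool_pos: [0.5431, -0.0148, 0.1509]
orientation: [3.142, -0.0, 0.237]
ft_force: [0.3, 0.1, 0.3]
opening: 0.397
```

Emit:
arm_command --targets '[0,0,0,0,0.6,0,0,0,0,0.6,0,0,-10,0,0.6,0,0,-30,0,0.6,0,0,-50,0,0.6]'

```text
time: 23.65
tool_pos: [0.5425, -0.0146, 0.2015]
orientation: [-3.141, 0.002, 0.237]
ft_force: [0.7, 0.2, 1.0]
opening: 0.4
```

Emit:
arm_command --targets '[0,0,-20,0,0.6,0,0,-40,0,0.6,0,0,-40,0,0.6,0,0,-40,0,0.8,0,0,-40,0,1]'

```text
time: 24.07
tool_pos: [0.5426, -0.0146, 0.2406]
orientation: [-3.141, 0.001, 0.238]
ft_force: [0.7, -0.8, -1.2]
opening: 0.123
```

```bash
python3 - <<'E'
from h import *
M=T();np.save("Tw18.npy",M);im=imaging.camera("wrist"); cv2.imwrite("pics/w18.png",im[:,:,::-1])
im=imaging.camera("scene");cv2.imwrite("pics/s18.png",cv2.resize(im[200:300,260:380,::-1],None,fx=6,fy=6,interpolation=cv2.INTER_CUBIC))
go(.5428,-.0147,.1517,.238)
E
```

```text
t 24.17 [ 0.5422 -0.0146  0.2395] yaw 0.2375 op 0.007 F [ 0.8739 -0.8304 -0.6305]  CMD mm [ 0.8  0.4 87.8] turn -0.0005 rp [-3.1403  0.0027]
```

View pics/w18.png

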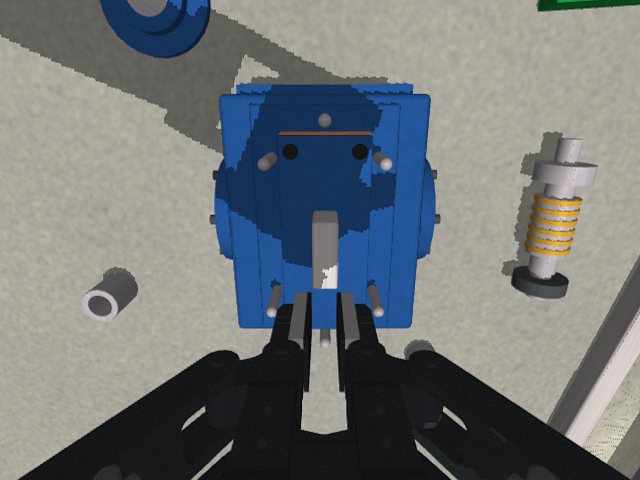

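View pics/s18.png

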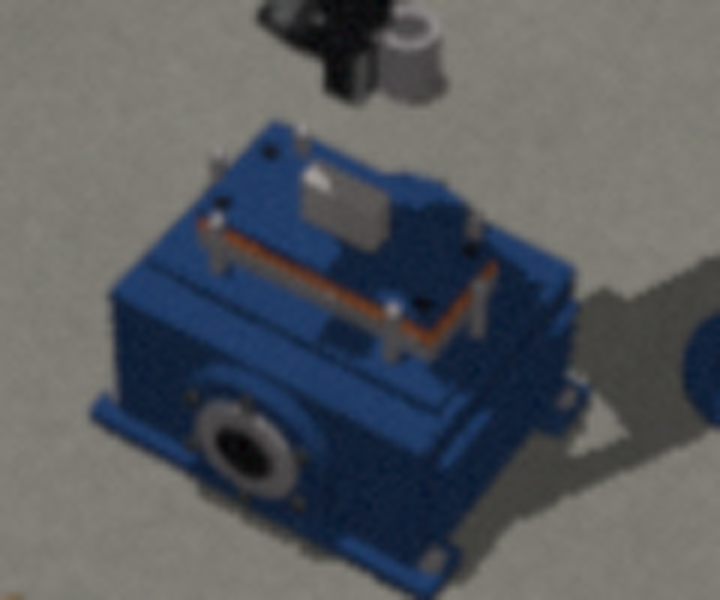

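Cover lies flat with the lug up. Press with the shut fingers on the lug top (z about 0.176).

Emit:
arm_command --targets '[0,0,15,0,1,0,0,30,0,1,0,0,43,0,1,0,0,52,0,1,0,0,55,0,1]'

```text
time: 24.58
tool_pos: [0.5415, -0.0144, 0.1832]
orientation: [-3.139, 0.005, 0.237]
ft_force: [0.4, -0.5, -0.3]
opening: 0.003
```

Emit:
arm_command --targets '[0,0,0,0,1,0,0,0,0,1,0,0,0,0,1,0,0,0,0,1,0,0,0,0,1]'

```text
time: 25.0
tool_pos: [0.5435, -0.0148, 0.1871]
orientation: [3.141, -0.001, 0.238]
ft_force: [0.4, 0.4, -0.1]
opening: 0.001
```

```bash
python3 - <<'E'
from h import *
go(.5428,-.0147,.176,.238)
E
```

```text
t 25.00 [ 0.5435 -0.0148  0.1871] yaw 0.2375 op 0.001 F [ 0.3601  0.425  -0.1226]  CMD mm [-0.7 -0.3 11.1] turn -0.0005 rp [ 3.1409 -0.0014]
```

Emit:
arm_command --targets '[-0.2,0,4,0,1,-0.4,0,7,0,1,-0.4,0,9,0,1,-0.4,0,9.5,0,1,-0.4,0,9.5,0,1]'

```text
time: 25.42
tool_pos: [0.5425, -0.0148, 0.1763]
orientation: [-3.141, 0.001, 0.237]
ft_force: [-0.1, -0.3, -0.2]
opening: -0.004
```

Emit:
arm_command --targets '[0,0,0.5,0,1,0,0,1,0,1,0,0,1,0,1]'

```text
time: 25.67
tool_pos: [0.5428, -0.0148, 0.1761]
orientation: [3.141, -0.0, 0.238]
ft_force: [-1.2, 0.1, 1.7]
opening: -0.004
```

Emit:
arm_command --targets '[0,0,0.5,0,1,-0.3,0,1,0,1,-0.3,0,1,0,1]'

```text
time: 25.92
tool_pos: [0.5428, -0.0149, 0.1761]
orientation: [3.141, -0.001, 0.237]
ft_force: [-2.1, 0.6, 5.6]
opening: 0.001
```

Emit:
arm_command --targets '[-0.3,0,0.7,0,1,-0.5,0,1.4,0,1,-0.5,0,1.4,0,1]'

```text
time: 26.17
tool_pos: [0.5428, -0.0149, 0.176]
orientation: [3.141, -0.002, 0.237]
ft_force: [-2.6, 1.5, 10.0]
opening: 0.003
```

Emit:
arm_command --targets '[-0.2,0,0.4,0,1,-0.2,0,0.4,0,1,-0.2,0,0.4,0,1,-0.2,0,0.4,0,1,-0.2,0,0.4,0,1]'

```text
time: 26.58
tool_pos: [0.5428, -0.0148, 0.176]
orientation: [3.141, -0.003, 0.238]
ft_force: [-3.9, 1.9, 11.1]
opening: -0.0
```

Emit:
arm_command --targets '[0,0,0,0,1,0,0,0,0,1,0,0,0,0,1]'

```text
time: 26.83
tool_pos: [0.5428, -0.0148, 0.176]
orientation: [3.141, -0.003, 0.238]
ft_force: [-3.6, 2.0, 10.8]
opening: -0.002
```

Emit:
arm_command --targets '[0,0,-3,0,1,0,0,-8,0,1,0,0,-35,0,1,0,0,-70,0,1,0,0,-80,0,1]'

```text
time: 27.25
tool_pos: [0.5437, -0.0155, 0.2581]
orientation: [3.138, -0.007, 0.237]
ft_force: [0.5, -0.2, 2.0]
opening: -0.003
```

Emit:
arm_command --targets '[0,0,0,0,1,0,0,0,0,1,0,0,0,0,1,0,0,0,0,1,0,0,0,0,1]'

```text
time: 27.67
tool_pos: [0.5408, -0.0149, 0.2508]
orientation: [-3.14, 0.003, 0.237]
ft_force: [0.0, 0.8, 0.3]
opening: 0.001
```

```bash
python3 - <<'E'
from h import *
M=T();im=imaging.camera("wrist"); cv2.imwrite("pics/w20.png",cv2.resize(im[90:330,180:460,::-1],None,fx=2.5,fy=2.5,interpolation=cv2.INTER_CUBIC));np.save("Tw20.npy",M)
im=imaging.camera("scene");cv2.imwrite("pics/s20.png",im[:,:,::-1])
im=imaging.camera("side");cv2.imwrite("pics/d20.png",cv2.resize(im[200:300,250:370,::-1],None,fx=6,fy=6,interpolation=cv2.INTER_CUBIC))
go(.5428,-.0147,.1517,.238)
E
```

```text
t 27.82 [ 0.5413 -0.015   0.2519] yaw 0.2375 op -0.001 F [0.1686 0.5589 0.0769]  CMD mm [  1.7   0.1 100.2] turn -0.0005 rp [-3.1408  0.0016]
```

View pics/w20.png

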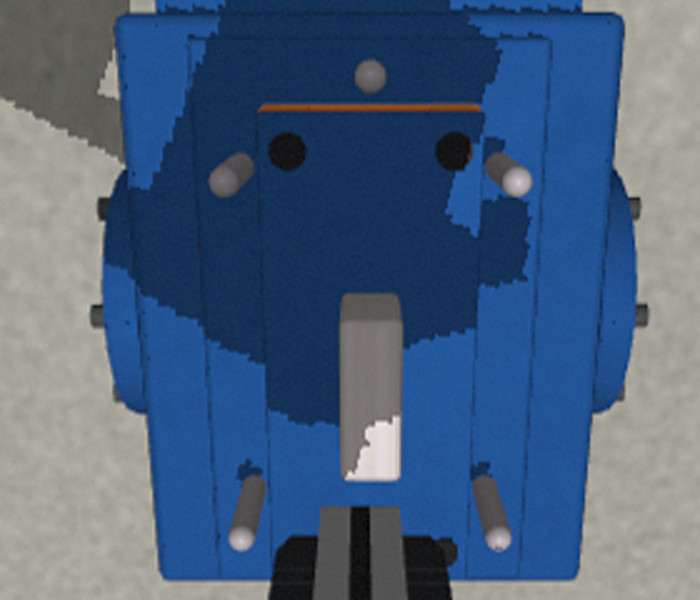

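View pics/d20.png

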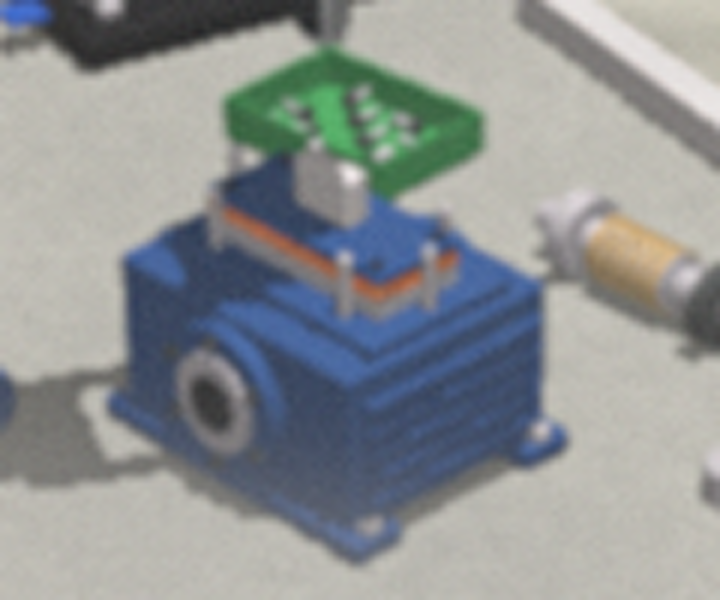

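View pics/s20.png

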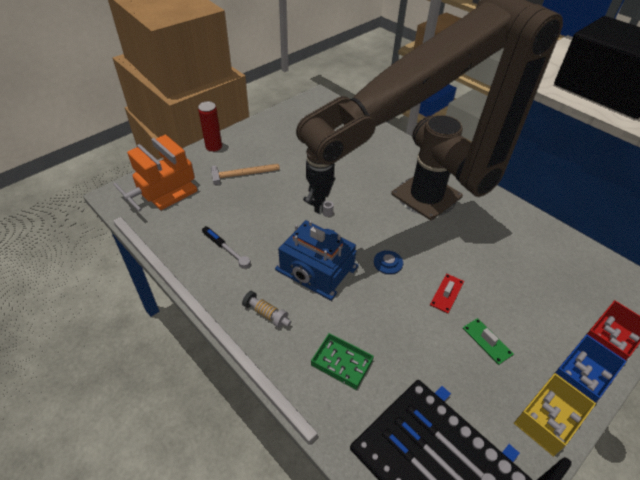

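The stack lies flat between the studs with a thin, even orange line, and the bystanders are unmoved. One numeric check, then hand in.

```bash
python3 - <<'E'
from h import *
from workcell import workorder
M=np.load("Tw20.npy")
P=np.array([onplane('wrist',q,.176,M) for q in cr([(342,320),(402,320),(400,480),(341,480)],180,90,2.5)]);print(P.mean(0))
v=P[0]+P[1]-P[2]-P[3];print('yaw',np.arctan2(v[1],v[0])-np.pi/2)
P=np.array([onplane('wrist',q,.146,M) for q in cr([(258,112),(483,112)],180,90,2.5)]);print(P,'expect y edge:',[.5428-.07*np.sin(.237),-.0149+.07*np.cos(.237)],P.mean(0))
print(workorder.hand_in())
E
```

```text
[ 0.5429 -0.0148  0.176 ]
yaw 0.23263858289264183
[[0.4979 0.0456 0.146 ]
 [0.5548 0.0594 0.146 ]] expect y edge: [np.float64(0.5263648716951193), np.float64(0.05314326974508289)] [0.5264 0.0525 0.146 ]
the job is handed in; nothing more can be done
None
```

The gearbox is closed up and the job is handed in; the hand-in gave no verdict. I laid the orange spacer on the seat between the studs, let go and pressed it. Then I laid the blue cover on top, lug up, let go and pressed that too. It took about 28 s of the 72 s.

**Presses:** Both were held for over half a second and peaked at about 11 to 11.6 N, slightly under the 12 N asked. Neither part gave under the load. A sideways force of about 4 to 6 N also showed on the wrist, but neither part moved.

**Final position:** By the wrist camera, the spacer (measured before the cover went on) and the cover's lug are within about 0.5 mm and 0.01 rad of the seat. The contact heights matched the expected stack within 1 mm. The scene and side pictures show the stack flat, the gripper well clear above it and nothing else visibly moved.

**Disagreements:** Points read from the fixed side camera differed from the wrist camera by up to about 10 mm, worst on the cover. I used the wrist camera for all placing. None of the final checks failed.

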